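# Mount a fuller die and prove it with a tug

### The arm

A 6-joint arm with a two-finger parallel gripper is mounted at the origin on the work surface. World frame = base frame: x ahead of the robot, y to its left, z up, the work surface at z = 0. Lengths are in m, angles in rad, forces in N, time in s.
With the tool pointing down it reaches from about 0.3 to 0.775 m from the base axis. Payload 14.6 kg.
Tool frame: the origin (TCP) lies between the finger pads; the fingertips stand 19 mm ahead of it and the grasp point (between the pads) is the TCP; z points along the fingers, y is the direction in which the jaws open and shut (so a half turn about z gives the same grasp; the last joint's range is limited). The gripper opens to 94 mm and grips with 3 to 60 N. Pads are 16 mm wide; open, the fingers measure 119 mm over their backs; the gripper's body (75 mm by 177 mm) begins 78 mm behind the grasp point.
Start: joints at [-1.319, 0.3, 1.521, -0, 1.321, -0.067], TCP at [0.172, -0.522, 0.194] pointing down, gripper open.
Joint ranges: [-3.03, 3.03], [-0.79, 2.21], [0.23, 2.52], [-1.04, 4.18], [0, 3.07], [-2.55, 2.55]. Speed limits (rad/s): [2.22, 2.22, 2.57, 3.14, 3.14, 3.14].

### API

Orientations are given as a unit quaternion [x, y, z, w].
In Python, from cell import manip gives the robot as it stands. The module is installed in compiled form; this text tells all that it offers.
- The arm moves only by the shell command python3 -m pendant 'ROWS' [FORCE]. ROWS is JSON, a list of rows, each a list of 3 entries, a list of its own where there are three numbers: the shift along the tool's x, y, z in cm, then the turn, a rotation vector about the tool's x, y, z in rad, then the opening, from 0 (shut) to 1 (fully open). In form: [[[dx, dy, dz], [ax, ay, az], jaw], ...]. A call has exactly 10 rows; each row is the pose to reach, as a shift and turn from the pose measured when the call began, along the tool's axes at that moment; what a row does not reach only later rows make up. A row lasts 1/12 s, in which the tool goes at most 41.7 mm and 7.16 degrees, less where a joint would pass 70% of its speed; a pose out of reach is approached as far as the arm can. A call with a gripper value outside its range is refused whole. The fingers move at their own pace and stop on an object; FORCE is the grip in N (left out, the last holds). Time passes only in rows, so rows that repeat a pose let the fingers close, or fill a call up. It gives the time, the measured TCP pose, the force and the opening at its end, in the units of the state.
- manip.state(): the state, without advancing time (a new reading comes with each control period).
- manip.snapshot(name): name is "side" or "top"; returns a dict with "color" (420x560x3 uint8, blue, green, red), "depth" (420x560 float32, m along the optical axis (not along the pixel's ray), 0 where there is no reading), "intrinsics" (3x3 intrinsics, pixels), "T" (4x4, takes a point from camera to world coordinates). Camera axes: x right, y up, looking along -z (the intrinsics and any distortion apply to the point x, -y, -z); pixel columns grow to the right and rows downward; lengths in m; the calibration is good to about 2 mm. A picture is of the moment at which its call begins.
- manip.sign_off(): hands the job in, once; it reports no verdict.
The state is a dict: "time": time; "joint_positions": joint angles; "qvel": joint speeds; "joint_efforts": joint torques, N m; "tcp_pos": TCP position; "orientation": TCP orientation; "wrist_force": force on the tool from outside, world axes, zero at the start; "wrist_torque": the same for the moment, N m; "finger_gap": opening from 0.0 (shut) to 1.0 (fully open).
Only numpy, scipy, OpenCV 4.12 (cv2) and the standard library are available. Lean on these libraries where they do the work, as an engineer would, in place of code of your own. Each camera call takes 0.05 s, during which the arm holds its last target.

### The job

Slide the hook-footed die plate up out of its slotted rack, set it down on its heel corner in the V rest and let go, then take it again by its rounded working edge and stand it, hooks down, in the slot of the die holder. Slide it along until its hooks are fully home under the two sprung cross pins, tug it straight up against them with about 15 N beyond its own weight for a second (never over 25 N) to prove that it is retained, then lower it and let go, leaving it seated and upright. Leave the spare plate, tin, brush and hammer alone.

Things in the scene. Friction and masses are not known exactly. Their poses are not given: they have to be found in the camera images.
- die: Loose steel plate, 8 mm thick (x), 0.4 to 0.7 kg. Frame as it stands upright: origin under its feet, mid-thickness, z up, y along the width. Body: y -48 to +50, z 28 to 120 mm, on two hook feet (see die_hooks). Centre of mass near y 1, z 70. It starts lying on its long -y edge in a rack slot (either one), +y edge up, its z level towards the rack's -y; 58 of its 98 mm show above the slot.
- die_hooks (a point): Same point and axes as die. Below the die's body are two L-shaped hook feet pointing to its +y; legs z 0 to 28 mm, toes z 0 to 12 mm. Leg y -48 to -36 with toe -36 to -20; leg y +2 to +14 with toe +14 to +30. Open between toe tip -20 and leg +2, and beyond +30.
- die_side (a point): Middle of the die's long +y edge, at its own (0, 50, 74) mm, axes as die. This edge is 92 mm long, straight, and faces up at the start: grip it across the 8 mm thickness.
- die_edge (a point): Middle of the die's working edge (top edge when upright), at its own (0, 0, 120) mm, axes as die. Edge 98 mm long, faces the rack's -y end at the start. Grip it here to stand the die upright and tug.
- die_heel (a point): Heel corner of the die, at its own (0, -48, 0) mm, axes as die: the right-angled corner between its long -y edge and its foot underside.
- spare: Bystander: loose plain steel plate, 8 mm thick, 80 x 90 mm, no hooks, standing in the other rack slot with 40 mm showing. It stays there.
- rack: Fixed wooden rack, 140 (y) x 124 (x) mm, origin under its centre, z up. Two open-ended slots along its y, at x = -37.5 and +37.5 mm, each 11 mm wide, slot floor at z = 10, slot walls 6 mm thick up to z = 50 mm.
- vrest: Fixed steel V rest, 110 (y) x 70 (x) mm, origin under its centre, z up. Right-angled V in its y-z plane (faces at 45 degrees, 66 mm long, rising to +y and -y) between cheeks 11 mm apart in x, 6 mm thick, up to z = 70 mm, flared above to z = 78. A plate let down between the cheeks stands there on its corner.
- vrest_corner (a point): Bottom of the V, midway between the cheeks, 15 mm above the underside; axes as vrest. The die's heel corner comes here, foot underside on the face rising to +y, long -y edge on the face rising to -y.
- holder: Fixed die holder, 143 (y) x 90 (x) mm, origin under its centre, z up. Slot along y at x = 0, 12 mm wide, floor at z = 10, low walls to z = 21; cheeks from y -11 to +17 up to z = 62, flared above to z = 70. End stop at y = +58.5 mm, z up to 62; -y end open. The die stands in it with its y along the holder's +y.
- holder_entry (a point): Point on the holder's slot floor at its (0, -13, 10) mm, axes as holder. With the die upright and its origin lowered onto this point (6 mm spare either way in y) the pins pass between the hooks.
- holder_home (a point): Point on the holder's slot floor at its (0, 8.5, 10) mm, axes as holder. Slid 21.5 mm to +y from the entry, the die meets the end stop with its origin here, toes under the pins. Home within 6 mm is enough.
- keeper: Sprung keeper frame, same origin and axes as the holder when not pulled. Two brass cross pins of 9 mm diameter along x, 70 mm long, centres at y = -22 and +28, z = 29.5 mm, side bars at x = -34 and +34. The pins' underside is 3 mm above the toes of a die on the slot floor. It lifts by up to 5.5 mm against springs of 6 N per mm.
- tin: Bystander: loose open steel tin of red cake, diameter 80 mm, 45 mm high; origin under its centre.
- brush: Bystander: loose wire brush, 170 (y) x 50 mm, 71 mm high with its bow handle; origin under its centre.
- hammer: Bystander: loose hammer 260 mm long lying on the bench; origin under its middle.

How it is judged:
On the way, in this order (a step that is already met when the one before it is completed fails the run):
1. the die stands let go in the V rest on its heel corner, edges at 45 degrees (distance between die_heel and vrest_corner below 0.01 m and angle between die's own z axis and vertical between 0.65 and 0.92 rad and contact force between the fingers and die below 0.2 N and linear speed of die below 0.03 m/s), for 0.2 s.
2. with its hooks under the pins the die is tugged up against the keeper with 10 to 21 N for half a second (contact force between die and keeper between 10 and 21 N and z of die in the frame of holder between 0.0135 and 0.019 m and y of die in the frame of holder above 0.002 m and angle between die's own z axis and vertical below 0.12 rad), for 0.5 s.
At the end, for the whole second after the job is handed in: The die is let go and at rest, upright within 5 degrees, feet on the slot floor of the holder (origin 6 to 12.5 mm above the holder's), within 4 mm of the slot's middle, slid home so that its origin is 2 to 12 mm to +y of the holder's, hooks towards the end stop (z of die in the frame of holder between 0.006 and 0.0125 m and y of die in the frame of holder between 0.002 and 0.012 m and y of die_heel in the frame of holder below -0.03 m and x of die in the frame of holder between -0.004 and 0.004 m and angle between die's own z axis and vertical below 0.09 rad and linear speed of die below 0.02 m/s and contact force between the fingers and die below 0.2 N); the robot touches nothing.
It fails at once if the die is pulled or pressed against the keeper with more than 25 N (contact force between die and keeper above 25 N).
It fails at once if the spare plate is moved by more than 20 mm (distance of spare from where it was at the start of the episode above 0.02 m).
It fails at once if the tin, brush or hammer is moved by more than 30 mm (distance of any of tin, brush, hammer from where it was at the start of the episode above 0.03 m).
It also fails if it takes over 67 s, if anything falls off the work surface, if the arm or the gripper's body presses on something with over 40 N, if the wrist force passes 120 N, or if a joint passes its speed limit or range.

## Working session

There is one attempt and no reset: what is moved stays moved. The work goes in short steps, Python scripts to look and compute and a shell command to move; the robot and the scene stay as the last step left them, time stands still between calls to the robot, and variables do not carry over. Pictures are saved under pics/ and viewed, and the job is handed in when it is done.

```bash
mkdir -p pics; ls; python3 - <<'E'
from cell import manip
import cv2, numpy as np
for n in ("side","top"):
    s=manip.snapshot(n); cv2.imwrite(f"pics/{n}0.png",s["color"]); np.savez(f"{n}0.npz",**s)
    print(n,s["intrinsics"].tolist(),np.round(s["T"],4).tolist(),[k for k in s])
print(manip.state())
E
```

```text
pics
side [[502.69016033790115, 0.0, 278.74027531259355], [0.0, 502.69016033790115, 212.38919507376053], [0.0, 0.0, 1.0]] [[-0.9931, 0.0571, -0.102, 0.451], [-0.1167, -0.5378, 0.835, 0.9564], [-0.0072, 0.8412, 0.5407, 0.7038], [0.0, 0.0, 0.0, 1.0]] ['color', 'depth', 'intrinsics', 'T']
top [[394.22557397339506, 0.0, 288.188116173021], [0.0, 394.22557397339506, 208.1923843660367], [0.0, 0.0, 1.0]] [[0.0101, 0.9931, -0.1171, 0.4739], [-0.9999, 0.0094, -0.0072, -0.0369], [-0.006, 0.1171, 0.9931, 0.86], [0.0, 0.0, 0.0, 1.0]] ['color', 'depth', 'intrinsics', 'T']
{'time': 0.1, 'joint_positions': array([-1.31857360e+00,  3.00441137e-01,  1.52150770e+00, -1.06670938e-05,
        1.32072620e+00, -6.65686543e-02]), 'qvel': array([-0.0008409 , -0.00287782, -0.00249757, -0.00034015,  0.00222397,
       -0.00028203]), 'joint_efforts': array([-6.56856116e-06, -5.32643294e+01, -3.53284836e+01,  7.09174946e-02,
        2.34395522e-02, -5.91219737e-05]), 'tcp_pos': array([ 0.17232848, -0.52204085,  0.19373382]), 'orientation': array([ 9.87323026e-01,  1.58722872e-01, -5.53096677e-05, -5.38381401e-04]), 'wrist_force': array([ 0.64593792, -0.07093992,  0.00417963]), 'wrist_torque': array([-0.00311702,  0.00261799,  0.00782604]), 'finger_gap': 0.9992546019500727}
```

View pics/side0.png

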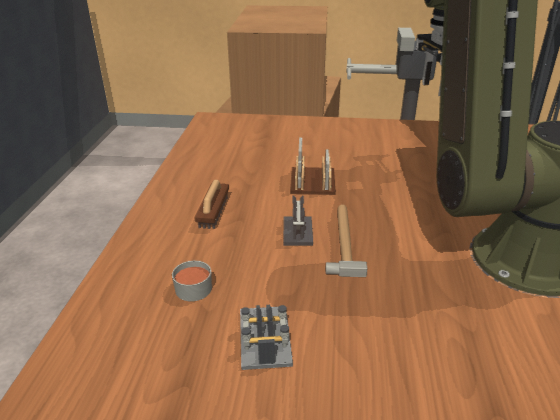

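View pics/top0.png

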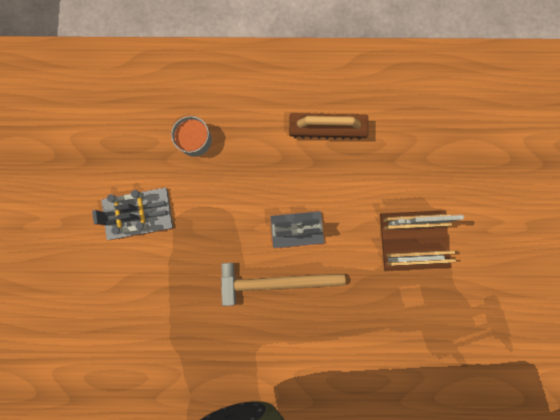

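```bash
cat > h.py <<'E'
import numpy as np, cv2
def cloud(s):
    K=s["intrinsics"];T=s["T"];d=s["depth"];v,u=np.mgrid[:420,:560]
    p=np.stack([(u-K[0,2])/K[0,0]*d,-(v-K[1,2])/K[1,1]*d,-d],-1)
    P=p@T[:3,:3].T+T[:3,3]; P[d==0]=np.nan
    return P
def proj(s,X):
    T=s["T"];K=s["intrinsics"];c=(np.asarray(X)-T[:3,3])@T[:3,:3]
    return np.stack([K[0,0]*c[...,0]/-c[...,2]+K[0,2],K[1,1]*-c[...,1]/-c[...,2]+K[1,2]],-1)
def crop(s,r,name,k):
    x0,y0,x1,y1=r
    cv2.imwrite(name,cv2.resize(s["color"][y0:y1,x0:x1],None,fx=k,fy=k,interpolation=cv2.INTER_CUBIC))
E
python3 - <<'E'
from h import *
t=np.load("top0.npz");s=np.load("side0.npz")
crop(t,(80,170,200,260),"pics/t_h.png",6);crop(t,(260,190,480,290),"pics/t_r.png",3.6)
crop(s,(220,130,360,380),"pics/s_all.png",2.4)
P=cloud(t)
tab=P[300:,100:170];print(np.nanmedian(P[20:400,:,2][:, :]),np.nanmedian(P[300:360,100:160,2]),np.nanmedian(cloud(s)[300:,400:500,2]))
for nm,(u,v) in dict(diemid=(425,220),spare=(420,259),tin=(192,135)).items():
    print(nm,np.round(P[v-3:v+4,u],3).tolist())
E
```

```text
0.0002698498250417458 -0.0003051915525589255 0.00025447722118698834
diemid [[0.548, -0.293, 0.109], [0.546, -0.293, 0.109], [0.544, -0.293, 0.107], [0.542, -0.293, 0.108], [0.54, -0.293, 0.108], [0.541, -0.303, 0.079], [0.542, -0.314, 0.046]]
spare [[0.474, -0.303, 0.041], [0.472, -0.287, 0.09], [0.47, -0.287, 0.09], [0.468, -0.287, 0.09], [0.466, -0.287, 0.09], [0.464, -0.3, 0.05], [0.462, -0.3, 0.05]]
tin [[0.736, 0.18, 0.03], [0.734, 0.18, 0.03], [nan, nan, nan], [0.73, 0.18, 0.029], [0.727, 0.179, 0.031], [0.726, 0.18, 0.028], [0.722, 0.179, 0.032]]
```

```bash
python3 - <<'E'
from h import *
t=np.load("top0.npz");P=cloud(t)
# height map picture
z=np.nan_to_num(P[...,2]);c=cv2.applyColorMap(np.clip(z*255/0.12,0,255).astype(np.uint8),cv2.COLORMAP_JET)
cv2.imwrite("pics/z0.png",cv2.resize(c[170:290,80:490],None,fx=1.95,fy=1.95,interpolation=cv2.INTER_NEAREST))
E
```

```text
(no output)
```

View pics/t_h.png

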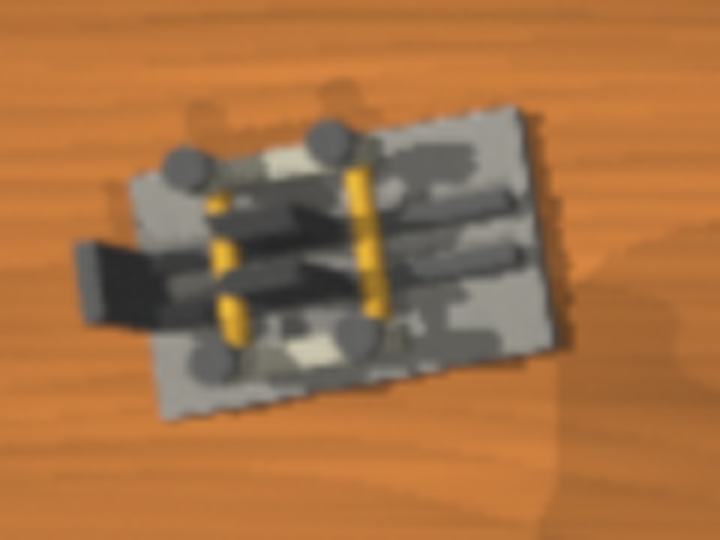

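View pics/t_r.png

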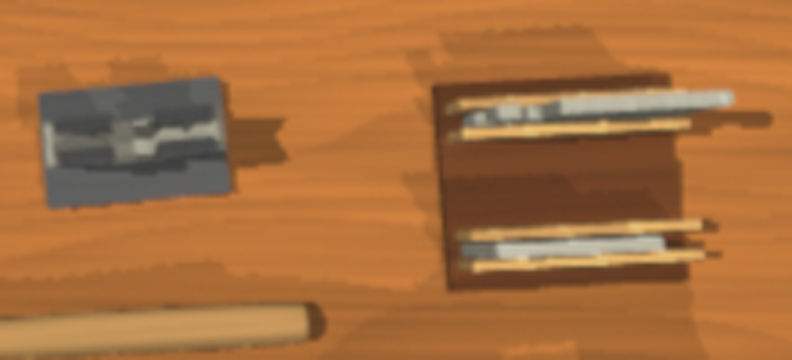

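View pics/s_all.png

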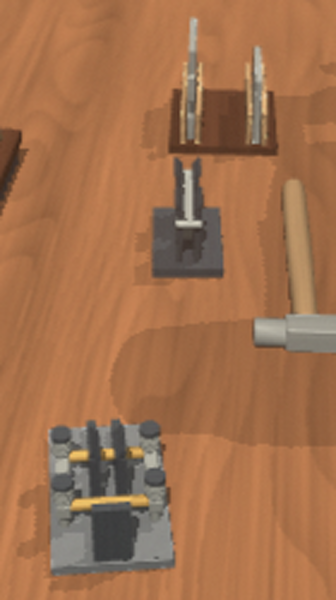

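View pics/z0.png

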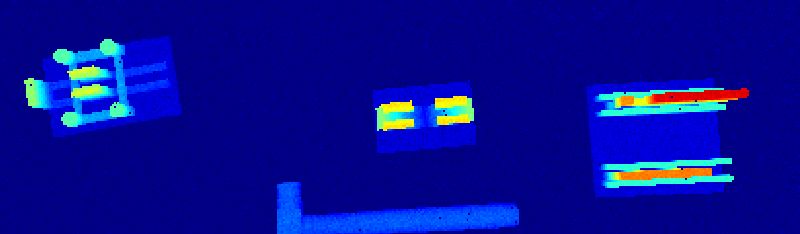

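```bash
cat > m.py <<'E'
from h import *
def rect(pts):
    r=cv2.minAreaRect((pts[:,:2]*1000).astype(np.float32)); return np.round(r[0],1),np.round(r[1],1),round(r[2],1)
def line(pts): # y-line: x=a*y+b, robust
    q=pts.copy()
    for _ in range(4):
        a,b=np.polyfit(q[:,1],q[:,0],1);r=q[:,0]-a*q[:,1]-b;q=q[abs(r)<2.5*r.std()+1e-4]
    return a,b,q[:,1].min(),q[:,1].max(),r.std()
def sel(P,x0,x1,y0,y1,z0,z1):
    p=P.reshape(-1,3);p=p[~np.isnan(p[:,0])]
    m=(p[:,0]>x0)&(p[:,0]<x1)&(p[:,1]>y0)&(p[:,1]<y1)&(p[:,2]>z0)&(p[:,2]<z1)
    return p[m]
E
python3 - <<'E'
from m import *
for n in("top","side"):
    s=np.load(n+"0.npz");P=cloud(s);print(n)
    d=sel(P,.5,.6,-.45,-.2,.103,.114);print("die",len(d),line(d),rect(d),np.median(d[:,2]))
    d=sel(P,.5,.6,-.45,-.2,.09,.103);print("die low",len(d),rect(d) if len(d) else 0)
    d=sel(P,.44,.5,-.45,-.2,.084,.1);print("spare",len(d),line(d),rect(d),np.median(d[:,2]))
    d=sel(P,.42,.62,-.45,-.2,.004,.016);print("rackbase",len(d),rect(d),np.median(d[:,2]))
    d=sel(P,.42,.62,-.45,-.2,.046,.053);print("rackwalls",len(d),rect(d))
    d=sel(P,.42,.62,-.15,.05,.004,.014);print("vbase",len(d),rect(d),np.median(d[:,2]))
    d=sel(P,.42,.62,-.15,.05,.066,.085);print("vcheek",len(d),rect(d),d.mean(0))
    d=sel(P,.42,.68,.2,.42,.004,.0135);print("hbase",len(d),rect(d),np.median(d[:,2]))
    d=sel(P,.42,.68,.2,.42,.055,.085);print("htall",len(d),rect(d),d.mean(0))
    d=sel(P,.42,.68,.2,.42,.02,.085);print("hall",len(d),rect(d),d.mean(0))
E
```

```text
top
die 211 (np.float64(-0.05978421107691523), np.float64(0.5267346023780141), np.float64(-0.36550632550049955), np.float64(-0.2744623017350111), np.float64(0.0023942783617982993)) (array([ 546., -320.]), array([ 8.2, 91.4]), 3.5) 0.10845788875832263
die low 29 (array([ 542.2, -301.4]), array([106.3,   7.3]), 88.3)
spare 198 (np.float64(-0.06040918393653076), np.float64(0.4516545993360347), np.float64(-0.3335967564800401), np.float64(-0.24354733649573665), np.float64(0.0022969099686147316)) (array([ 469. , -288.7]), array([ 8., 90.]), 3.4) 0.09033097600875739
rackbase 2501 (array([ 519.4, -326.6]), array([186.3, 249.6]), 3.6) 0.010460344962838874
rackwalls 678 (array([ 507.5, -303.6]), array([ 98. , 129.3]), 3.5)
vbase 1059 (array([519.6, -50.2]), array([195.4, 198. ]), 89.3) 0.010119047598543984
vcheek 305 (array([528.4, -50. ]), array([27.3, 87.8]), 5.9) [ 0.52850804 -0.05015599  0.0755043 ]
hbase 1500 (array([542.1, 306.4]), array([206.4, 230.1]), 89.1) 0.009862563974365524
htall 324 (array([555. , 320.7]), array([82.3, 97. ]), 11.9) [0.55475264 0.31759589 0.06194526]
hall 1331 (a
[... 568 characters left out ...]
97050542743)) (array([ 468.7, -281.1]), array([ 5.6, 89.3]), 2.1) 0.09028154752333029
rackbase 796 (array([ 522.8, -321.4]), array([180. , 237.4]), 2.7) 0.010425412203472206
rackwalls 196 (array([ 507.7, -302.8]), array([ 98.4, 140.9]), 4.1)
vbase 649 (array([515.8, -48.1]), array([174. , 189.7]), 3.7) 0.010340275961050915
vcheek 162 (array([528.6, -46.3]), array([26.6, 93. ]), 5.4) [ 0.52840106 -0.04185615  0.07464812]
hbase 1433 (array([549.3, 324.1]), array([241.4, 195.6]), 5.6) 0.01009860652471406
htall 392 (array([555.7, 324.1]), array([82.6, 97.6]), 10.8) [0.55556816 0.32656175 0.06130379]
hall 1444 (array([559.5, 304.4]), array([ 82.7, 140.2]), 10.9) [0.55514324 0.3256656  0.04458213]
```

```bash
cat > b.py <<'E'
from m import *
for n in("top","side"):
    s=np.load(n+"0.npz");P=cloud(s);print(n)
    for nm,(x0,x1,y0,y1) in dict(v=(.45,.6,-.13,.03),h=(.48,.64,.2,.41)).items():
        m=(P[...,0]>x0)&(P[...,0]<x1)&(P[...,1]>y0)&(P[...,1]<y1)&(P[...,2]>.0055)
        m=cv2.morphologyEx(m.astype(np.uint8),cv2.MORPH_OPEN,np.ones((3,3)))
        k,l,st,_=cv2.connectedComponentsWithStats(m);j=1+np.argmax(st[1:,4]);mm=l==j
        d=P[mm];b=d[(d[:,2]>.006)&(d[:,2]<.0125)];print(nm,"all",rect(d),"base",rect(b))
    # pins by colour (yellow), z 25..36
    hsv=cv2.cvtColor(s["color"],cv2.COLOR_BGR2HSV)
    y=(hsv[...,0]>18)&(hsv[...,0]<32)&(hsv[...,1]>170)&(hsv[...,2]>120)&(P[...,1]>.2)&(P[...,2]>.025)&(P[...,2]<.04)
    k,l,st,_=cv2.connectedComponentsWithStats(cv2.dilate(y.astype(np.uint8),np.ones((5,5))))
    d=P[y];print("pins",len(d),rect(d),np.round(d.mean(0),4))
E
python3 b.py
```

```text
top
v all (array([528.3, -50.1]), array([ 70.1, 110. ]), 5.6) base (array([528.3, -50.1]), array([ 70.1, 110. ]), 5.6)
h all (array([559.6, 298.5]), array([ 90.9, 143.6]), 11.2) base (array([559.6, 298.5]), array([ 90.9, 143.6]), 11.2)
pins 111 (array([559.8, 306.1]), array([50.4, 57.4]), 11.9) [0.559  0.2982 0.0332]
side
v all (array([527.9, -44.6]), array([ 70.2, 112.2]), 6.3) base (array([528.1, -45.5]), array([ 70.1, 110.7]), 6.1)
h all (array([559.9, 302.5]), array([ 89.9, 147.5]), 11.1) base (array([559.9, 302.5]), array([ 89.9, 147.5]), 11.1)
pins 0 (array([0., 0.]), array([0., 0.]), 0.0) [nan nan nan]b.py:13: RuntimeWarning: Mean of empty slice.
  d=P[y];print("pins",len(d),rect(d),np.round(d.mean(0),4))
  ret = um.true_divide(
```

```bash
python3 - <<'E'
from m import *
for n in("top","side"):
    s=np.load(n+"0.npz");P=cloud(s);print(n)
    a=np.radians(11.2);R=np.array([[np.cos(a),-np.sin(a)],[np.sin(a),np.cos(a)]])
    m=(P[...,1]>.2)&(P[...,1]<.42)&(P[...,0]>.47)&(P[...,0]<.65)&(P[...,2]>.006)
    d=P[m].copy();d[:,:2]=(d[:,:2]-[.5596,.2985])@R;d*=1000
    def rg(q,nm): 
        print(nm,len(q),[np.round(np.percentile(q[:,i],[2,50,98]),1).tolist() for i in range(3)]) if len(q) else print(nm,0)
    c=d[(d[:,2]>55)&(d[:,1]<40)&(abs(d[:,0])<20)];rg(c[c[:,0]>0],"cheek+");rg(c[c[:,0]<0],"cheek-")
    rg(d[(d[:,2]>50)&(d[:,1]>45)],"stop")
    for z in(28,):
        p=d[(d[:,2]>z)&(d[:,2]<36)&(abs(d[:,0])<26)&(abs(d[:,0])>14)]
        rg(p[p[:,1]<0],"pin-");rg(p[p[:,1]>10],"pin+")
    rg(d[(d[:,2]>16)&(d[:,2]<23)&(d[:,1]<-30)&(d[:,0]>0)&(d[:,0]<20)],"wall+")
    rg(d[(d[:,2]>16)&(d[:,2]<23)&(d[:,1]<-30)&(d[:,0]<0)&(d[:,0]>-20)],"wall-")
    k=d[(d[:,2]>40)&(abs(d[:,0])>25)]
    rg(k[(k[:,0]>0)&(k[:,1]<3)],"k+-");rg(k[(k[:,0]>0)&(k[:,1]>3)],"k++");rg(k[(k[:,0]<0)&(k[:,1]<3)],"k--");rg(k[(k[:,0]<0)&(k[:,1]>3)],"k-+")
E
```

```text
top
cheek+ 80 [[5.2, 9.5, 14.2], [-6.8, 5.1, 20.7], [57.0, 66.9, 72.1]]
cheek- 81 [[-14.1, -10.9, -5.0], [-7.4, 5.2, 20.5], [55.8, 65.9, 71.7]]
stop 88 [[-13.3, -0.5, 13.6], [61.6, 63.7, 70.6], [51.8, 60.5, 64.4]]
pin- 45 [[-24.4, 14.5, 25.2], [-22.3, -18.6, -14.2], [29.1, 33.0, 35.6]]
pin+ 31 [[-23.9, -17.2, 24.5], [27.5, 31.2, 47.2], [29.7, 32.5, 35.4]]
wall+ 65 [[6.0, 9.4, 13.9], [-65.8, -47.6, -30.6], [17.4, 21.0, 22.6]]
wall- 67 [[-14.1, -10.4, -5.9], [-65.6, -49.1, -30.7], [16.5, 20.4, 22.6]]
k+- 65 [[26.8, 33.1, 41.3], [-25.5, -19.5, -10.7], [42.0, 54.3, 57.8]]
k++ 67 [[26.6, 32.8, 40.1], [24.2, 29.8, 39.4], [41.9, 54.3, 56.9]]
k-- 62 [[-41.0, -34.8, -26.9], [-25.4, -19.8, -11.4], [41.7, 54.5, 56.7]]
k-+ 71 [[-41.5, -34.4, -27.1], [24.6, 30.7, 39.8], [41.5, 54.2, 56.8]]
side
cheek+ 81 [[6.2, 11.0, 15.0], [-3.6, 15.3, 24.9], [57.0, 66.1, 72.4]]
cheek- 85 [[-12.8, -8.9, -4.1], [-2.0, 16.9, 25.6], [55.5, 66.4, 71.3]]
stop 143 [[-12.7, 0.8, 14.3], [65.4, 72.1, 74.4], [50.4, 59.8, 64.0]]
pin- 54 [[-25.9, -16.5, 24.3], [-18.0, -12.4, -9.5], [29.1, 32.8, 35.9]]
pin+ 68 [[-25.7, 14.7, 25.8], [24.6, 37.0, 60.9], [28.4, 32.6, 35.8]]
wall+ 13 [[7.6, 9.7, 13.5], [-64.0, -58.8, -53.9], [20.1, 21.4, 22.3]]
wall- 18 [[-11.9, -7.5, -4.9], [-62.6, -55.7, -41.2], [18.7, 21.0, 22.5]]
k+- 90 [[27.3, 34.6, 42.2], [-22.4, -11.0, -6.0], [40.4, 53.9, 57.0]]
k++ 99 [[28.5, 35.5, 42.5], [26.6, 39.0, 43.6], [40.3, 54.1, 57.1]]
k-- 87 [[-39.2, -33.0, -25.9], [-22.5, -11.6, -6.5], [41.2, 53.8, 57.9]]
k-+ 97 [[-39.9, -32.6, -25.7], [27.4, 38.5, 43.6], [41.6, 53.3, 57.1]]
```

```bash
cat > g.py <<'E'
# usage: go(pos_m, yaw_deg of tool x, tilt_deg about tool y) prints tool-frame shift (cm) and rotvec
from cell import manip
import numpy as np
from scipy.spatial.transform import Rotation as R
def pose(yaw,tilt):
    a=np.radians(yaw);x=np.array([np.cos(a),np.sin(a),0]);z=np.array([0,0,-1.])
    B=R.from_matrix(np.stack([x,np.cross(z,x),z],1))
    return B*R.from_rotvec([0,np.radians(tilt),0])
def cur():
    s=manip.state();return s,np.array(s["tcp_pos"]),R.from_quat(s["orientation"])
def yt(r):
    m=r.as_matrix();y=m[:,1];yaw=np.degrees(np.arctan2(y[1],y[0]))+90
    B=pose(yaw,0);return round(yaw,2),np.round(np.degrees((B.inv()*r).as_rotvec()),2)
def go(p,yaw,tilt):
    s,c,r=cur();q=pose(yaw,tilt)
    print("shift",np.round(r.inv().apply(np.array(p)-c)*100,2),"rot",np.round((r.inv()*q).as_rotvec(),3))
def rep():
    s,c,r=cur();print("t",round(s["time"],2),"tcp",np.round(c*1000,1),"yaw/tilt",yt(r),"F",np.round(s["wrist_force"],2),"M",np.round(s["wrist_torque"],2),"gap",round(s["finger_gap"],4),"q",np.round(s["joint_positions"],2))
E
python3 -c "
from g import *
rep();go([.546,-.32,.19],93.4,0)"
```

```text
t 0.1 tcp [ 172.3 -522.   193.7] yaw/tilt (np.float64(18.27), array([0.06, 0.  , 0.  ])) F [ 0.65 -0.07  0.  ] M [-0.    0.    0.01] gap 0.9993 q [-1.32  0.3   1.52 -0.    1.32 -0.07]
shift [41.82 -7.47  0.38] rot [-1.000e-03 -1.000e-03 -1.311e+00]
```

```bash
python3 -m pendant '[[[4,-0.7,0],[0,0,-0.12],0.45],[[8,-1.4,0],[0,0,-0.24],0.45],[[12,-2.1,0],[0,0,-0.36],0.45],[[16,-2.9,0],[0,0,-0.48],0.45],[[20,-3.6,0],[0,0,-0.6],0.45],[[24,-4.3,0],[0,0,-0.72],0.45],[[28,-5,0],[0,0,-0.84],0.45],[[32,-5.7,0],[0,0,-0.96],0.45],[[36,-6.4,0],[0,0,-1.08],0.45],[[40,-7.1,0],[0,0,-1.2],0.45]]' 20; python3 -c "
from g import *
rep();go([.546,-.32,.17],93.4,0)"
```

```text
time: 0.93
tcp_pos: [0.5314, -0.3278, 0.1936]
orientation: [0.723, 0.691, 0.0, -0.001]
wrist_force: [-0.3, -0.2, 0.2]
finger_gap: 0.45
t 0.93 tcp [ 531.4 -327.8  193.6] yaw/tilt (np.float64(87.37), array([0.04, 0.07, 0.  ])) F [-0.28 -0.23  0.23] M [-0.09 -0.08  0.  ] gap 0.4502 q [-0.61  0.47  1.29  0.    1.38 -0.57]
shift [0.85 1.42 2.36] rot [-0.001 -0.001 -0.105]
```

```bash
python3 -m pendant '[[[0.4,0.7,1],[0,0,-0.05],0.45],[[0.85,1.42,2],[0,0,-0.105],0.45],[[0.85,1.42,3],[0,0,-0.105],0.45],[[0.85,1.42,4],[0,0,-0.105],0.45],[[0.85,1.42,4.4],[0,0,-0.105],0.45],[[0.85,1.42,4.4],[0,0,-0.105],0.45],[[0.85,1.42,4.4],[0,0,-0.105],0.45],[[0.85,1.42,4.4],[0,0,-0.105],0.45],[[0.85,1.42,4.4],[0,0,-0.105],0.45],[[0.85,1.42,4.4],[0,0,-0.105],0.45]]' 20; python3 - <<'E'
from g import *
from h import *
rep();go([.546,-.32,.096],93.4,0)
for n in("top","side"):
    s=manip.snapshot(n);np.savez(f"{n}1.npz",**s)
    s,r=s,((400,170,520,290) if n=="top" else (240,110,360,200))
    crop(s,r,f"pics/{n}1.png",5)
    print(n,proj(s,[[.546,-.32,.108],cur()[1]]))
E
```

```text
time: 1.77
tcp_pos: [0.546, -0.3202, 0.1501]
orientation: [0.686, 0.728, 0.0, -0.0]
wrist_force: [0.4, 0.0, 0.3]
finger_gap: 0.452
t 1.77 tcp [ 546.  -320.2  150.1] yaw/tilt (np.float64(93.36), array([-0.  ,  0.05, -0.  ])) F [0.37 0.04 0.31] M [-0.05  0.01 -0.01] gap 0.4518 q [-0.59  0.52  1.32  0.    1.3  -0.65]
shift [0.01 0.   5.41] rot [ 0.    -0.001 -0.001]
top [[439.10666715 218.20020701]
 [447.87830928 216.0676487 ]]
side [[299.9273483  143.82164783]
 [300.1694948  129.80861047]]
```

View pics/top1.png

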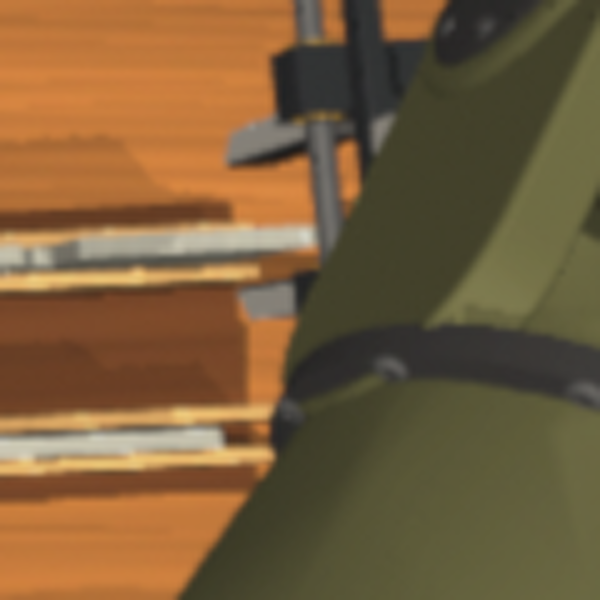

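View pics/side1.png

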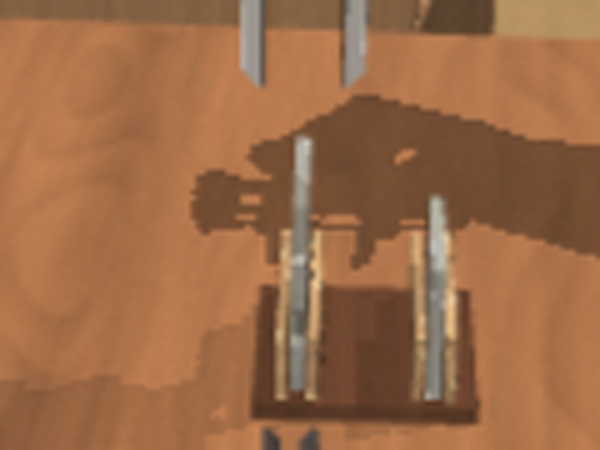

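```bash
python3 - <<'E'
from m import *
for n in("top","side"):
    s=np.load(n+"1.npz");P=cloud(s)
    d=sel(P,.50,.60,-.345,-.28,.128,.17);print(n,len(d))
    for lo,hi in((.5,.546),(.546,.6)):
        q=d[(d[:,0]>lo)&(d[:,0]<hi)&(d[:,2]>.14)]
        if len(q):print(np.round(np.percentile(q,[2,25,50,75,98],axis=0)*1000,1).tolist(), d[:,2].min())
E
```

```text
top 24
[[516.3, -314.9, 164.1], [519.3, -314.2, 165.6], [520.7, -313.8, 166.5], [522.0, -313.4, 168.2], [524.8, -313.1, 169.5]] 0.16246564163417854
[[567.4, -326.3, 162.5], [567.9, -318.9, 164.0], [568.7, -311.7, 165.8], [571.7, -310.4, 168.8], [577.3, -310.1, 169.5]] 0.16246564163417854
side 20
[[516.8, -314.3, 161.8], [519.1, -313.6, 164.9], [521.6, -311.7, 166.0], [524.3, -310.6, 168.1], [524.6, -309.5, 169.0]] 0.1609070777617656
[[567.6, -312.8, 161.6], [569.0, -312.0, 165.5], [570.4, -310.9, 166.5], [572.6, -308.8, 168.7], [575.4, -305.4, 169.4]] 0.1609070777617656
```

```bash
python3 -m pendant '[[[0,0,1],[0,0,0],0.45],[[0,0,2],[0,0,0],0.45],[[0,0,3],[0,0,0],0.45],[[0,0,4],[0,0,0],0.45],[[0,0,4],[0,0,0],0.45],[[0,0,4],[0,0,0],0.45],[[0,0,4],[0,0,0],0.45],[[0,0,4],[0,0,0],0.45],[[0,0,4],[0,0,0],0.45],[[0,0,4],[0,0,0],0.45]]'; python3 - <<'E'
from g import *
from m import *
rep()
for n in("side",):
    s=manip.snapshot(n);np.savez(f"{n}2.npz",**s)
    crop(s,(240,90,360,200),f"pics/{n}2.png",5)
    P=cloud(s);d=sel(P,.50,.60,-.345,-.28,.08,.2)
    q=d[abs(d[:,0]-.546)>.012];print(np.round(q[np.argsort(q[:,2])][:6]*1000))
E
```

```text
time: 2.7
tcp_pos: [0.5461, -0.3201, 0.1103]
orientation: [0.686, 0.728, 0.0, -0.0]
wrist_force: [0.3, 0.1, -0.2]
finger_gap: 0.447
t 2.7 tcp [ 546.1 -320.1  110.3] yaw/tilt (np.float64(93.37), array([-0.02,  0.03, -0.  ])) F [ 0.32  0.1  -0.16] M [-0.01 -0.08 -0.03] gap 0.4466 q [-0.59  0.56  1.36  0.    1.23 -0.65]
[[ 568. -319.  122.]
 [ 521. -314.  123.]
 [ 523. -312.  124.]
 [ 570. -307.  124.]
 [ 568. -317.  126.]
 [ 573. -309.  126.]]
```

View pics/side2.png

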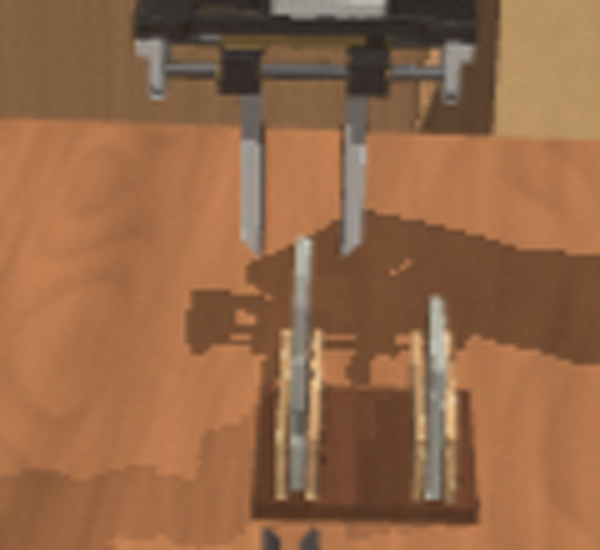

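```bash
python3 - <<'E'
from m import *
s=np.load("side2.npz");P=cloud(s)
for c in ((250,60),(250,85),(250,105),(250,150),(250,200),(250,240),(303,240),(303,250),(355,240),(355,60),(200,20)):
    u=240+c[0]//5;v=90+c[1]//5;print(c,np.round(P[v,u]*1000,1))
E
```

```text
(250, 60) [ 570.9 -284.2  241.5]
(250, 85) [ 571.1 -287.4  226.7]
(250, 105) [ 572.5 -301.9  210. ]
(250, 150) [ 572.8 -306.4  182.9]
(250, 200) [ 572.8 -308.   153.4]
(250, 240) [ 572.7 -308.   129.8]
(303, 240) [ 548.8 -356.9  108.8]
(303, 250) [ 547.7 -343.4  108.8]
(355, 240) [ 515.2 -308.8  132. ]
(355, 60) [ 516.9 -289.   241.6]
(200, 20) [ 597.8 -293.3  258.7]
```

```bash
python3 -m pendant '[[[0,0,1],[0,0,0],0.45],[[0,0,2],[0,0,0],0.45],[[0,0,3],[0,0,0],0.45],[[0,0,4],[0,0,0],0.45],[[0,0,4],[0,0,0],0.45],[[0,0,4],[0,0,0],0.3],[[0,0,4],[0,0,0],0.2],[[0,0,4],[0,0,0],0.1],[[0,0,4],[0,0,0],0],[[0,0,4],[0,0,0],0]]' 40; python3 - <<'E'
from g import *
from m import *
rep()
for n in("side",):
    s=manip.snapshot(n);np.savez(f"{n}3.npz",**s)
    crop(s,(240,90,360,200),f"pics/{n}3.png",5)
E
```

```text
time: 3.58
tcp_pos: [0.5462, -0.3201, 0.0706]
orientation: [0.686, 0.728, 0.0, 0.0]
wrist_force: [0.3, -0.4, 0.3]
finger_gap: 0.135
t 3.58 tcp [ 546.2 -320.1   70.6] yaw/tilt (np.float64(93.37), array([-0.04,  0.02, -0.  ])) F [ 0.28 -0.44  0.29] M [ 0.   -0.04 -0.07] gap 0.1349 q [-0.59  0.6   1.39  0.    1.15 -0.65]
```

View pics/side3.png

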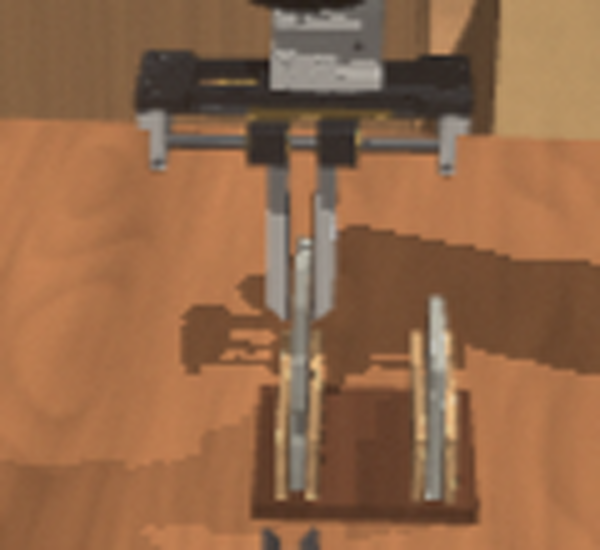

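```bash
python3 -m pendant '[[[0,0,0.3],[0,0,0],0.13],[[0,0,0.3],[0,0,0],0.13],[[0,0,0.3],[0,0,0],0],[[0,0,0.3],[0,0,0],0],[[0,0,0.3],[0,0,0],0],[[0,0,0.3],[0,0,0],0],[[0,0,0.3],[0,0,0],0],[[0,0,-0.2],[0,0,0],0],[[0,0,-0.6],[0,0,0],0],[[0,0,-0.6],[0,0,0],0]]' 45; python3 -c "
from g import *
rep()"
```

```text
time: 4.47
tcp_pos: [0.5464, -0.3203, 0.0775]
orientation: [0.686, 0.728, 0.0, 0.0]
wrist_force: [-0.8, 0.4, -4.9]
finger_gap: 0.085
t 4.47 tcp [ 546.4 -320.3   77.5] yaw/tilt (np.float64(93.37), array([-0.07, -0.01,  0.  ])) F [-0.84  0.42 -4.88] M [-0.05 -0.14  0.01] gap 0.0852 q [-0.59  0.59  1.38  0.    1.16 -0.65]
```

```bash
python3 -m pendant '[[[0,0,-1],[0,0,0],0],[[0,0,-2],[0,0,0],0],[[0,0,-3],[0,0,0],0],[[0,0,-4],[0,0,0],0],[[0,0,-5.5],[0,0,0],0],[[0,0,-7],[0,0,0],0],[[0,0,-8.5],[0,0,0],0],[[0,0,-10],[0,0,0],0],[[0,0,-11.5],[0,0,0],0],[[0,0,-12.5],[0,0,0],0]]'; cat >> g.py <<'E'
OFF=np.array([74,0,57.6])/1000
def heel_go(heel,yaw,tilt,off=OFF):
    p=np.array(heel)-pose(yaw,tilt).apply(off);print("tcp target",np.round(p*1000,1));go(p,yaw,tilt)
E
python3 -c "
from g import *
rep();heel_go([.5283,-.0501,.115],95.7,-45)"
```

```text
time: 5.3
tcp_pos: [0.5465, -0.3204, 0.2051]
orientation: [0.686, 0.728, 0.001, 0.002]
wrist_force: [0.7, -0.2, -5.5]
finger_gap: 0.084
t 5.3 tcp [ 546.5 -320.4  205.1] yaw/tilt (np.float64(93.37), array([-0.18, -0.09,  0.  ])) F [ 0.73 -0.16 -5.52] M [-0.13 -0.04 -0.03] gap 0.0845 q [-0.59  0.48  1.25  0.    1.41 -0.65]
tcp target [529.5 -61.6 208.1]
shift [25.93 -0.18 -0.34] rot [-0.013 -0.784 -0.04 ]
```

```bash
python3 -m pendant '[[[1.5,0,-0.5],[0,-0.05,0],0],[[4,0,-0.5],[0,-0.13,0],0],[[7,0,-0.5],[0,-0.22,0],0],[[10,0,-0.5],[0,-0.31,-0.01],0],[[13,0,-0.5],[0,-0.4,-0.01],0],[[16,-0.1,-0.5],[0,-0.5,-0.02],0],[[19,-0.1,-0.5],[0,-0.6,-0.02],0],[[22,-0.1,-0.5],[-0.01,-0.7,-0.03],0],[[25,-0.2,-0.4],[-0.01,-0.784,-0.04],0],[[25.93,-0.18,-0.34],[-0.013,-0.784,-0.04],0]]'; python3 - <<'E'
from g import *
from m import *
rep();heel_go([.5283,-.0501,.115],95.7,-45)
for n in("top","side"):
    s=manip.snapshot(n);np.savez(f"{n}4.npz",**s)
    cv2.imwrite(f"pics/{n}4.png",s["color"])
E
```

```text
time: 6.13
tcp_pos: [0.5286, -0.0569, 0.2068]
orientation: [0.617, 0.686, -0.258, 0.285]
wrist_force: [0.4, 0.1, -6.7]
finger_gap: 0.082
t 6.13 tcp [528.6 -56.9 206.8] yaw/tilt (np.float64(96.01), array([  0.11, -45.24,  -0.05])) F [ 0.44  0.14 -6.7 ] M [1.54 0.07 0.04] gap 0.0821 q [ 0.2   0.32  1.67 -0.81  1.35  0.37]
tcp target [529.5 -61.6 208.1]
shift [-0.43  0.03  0.25] rot [0.002 0.004 0.005]
```

View pics/side4.png

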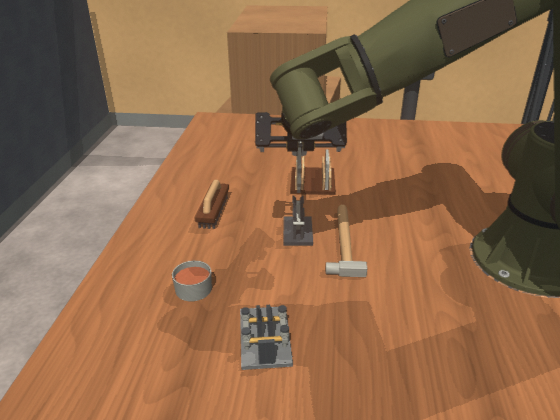

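View pics/top4.png

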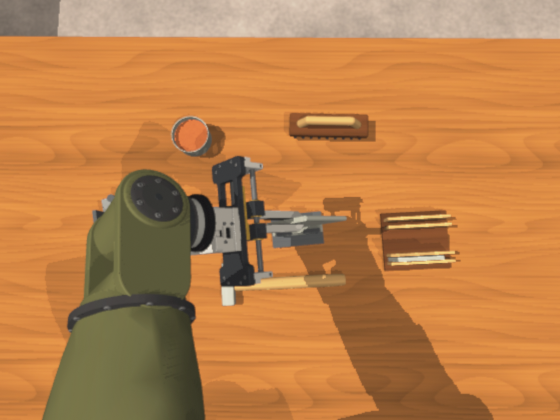

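```bash
python3 - <<'E'
from g import *
from m import *
s=np.load("top4.npz");crop(s,(220,170,370,280),"pics/t4c.png",5)
st,c,r=cur()
for nm,o in dict(heel=(74,57.6),side=(0,-40.4),top=(-46,-40.4),far=(-46,57.6)).items():
    X=c+r.apply(np.array([o[0],0,o[1]])/1000);print(nm,np.round(X*1000,1),(proj(s,X)-[220,170])*5)
P=cloud(s)
for u,v in ((325,218),(330,218),(340,218),(344,218),(320,218),(310,218),(300,219),(290,219)):print(u,np.round(P[v-1:v+2,u]*1000).tolist())
E
```

```text
heel [528.3 -47.5 114.7] [382.17177016 278.97772649]
side [526.7 -30.7 236.3] [334.9221657 255.867158 ]
top [530.  -63.1 268.8] [441.59908653 236.64073063]
far [ 537.1 -131.9  199.4] [637.36584147 236.98161908]
325 [[534.0, -91.0, 239.0], [532.0, -91.0, 237.0], [531.0, -91.0, 237.0]]
330 [[535.0, -100.0, 229.0], [533.0, -100.0, 230.0], [531.0, -100.0, 229.0]]
340 [[536.0, -118.0, 212.0], [535.0, -118.0, 210.0], [534.0, -118.0, 208.0]]
344 [[537.0, -125.0, 204.0], [536.0, -126.0, 203.0], [534.0, -125.0, 204.0]]
320 [[533.0, -82.0, 247.0], [531.0, -82.0, 248.0], [530.0, -82.0, 244.0]]
310 [[531.0, -66.0, 262.0], [530.0, -66.0, 262.0], [528.0, -66.0, 262.0]]
300 [[530.0, -51.0, 258.0], [528.0, -51.0, 257.0], [527.0, -51.0, 256.0]]
290 [[531.0, -35.0, 241.0], [530.0, -35.0, 243.0], [528.0, -35.0, 243.0]]
```

View pics/t4c.png

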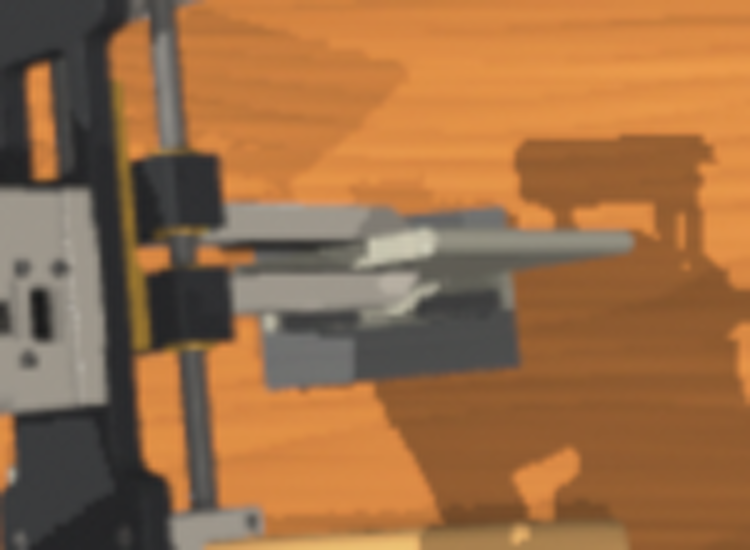

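```bash
python3 - <<'E'
from g import *
from m import *
s=np.load("top4.npz");P=cloud(s);st,c,r=cur()
d=sel(P,.51,.56,-.135,-.07,.19,.29);q=r.inv().apply(d-c)*1000
print(len(q));
e=q[(q[:,0]<-40)&(q[:,2]>-30)&(q[:,2]<50)&(abs(q[:,1])<12)]
print(np.percentile(e[:,1],[2,10,50,90,98]),np.percentile(e[:,0],[2,50]))
for lo in(-30,-10,10,30):
    f=e[(e[:,2]>lo)&(e[:,2]<lo+20)];print(lo,len(f),np.round([f[:,1].min(),f[:,1].mean(),f[:,1].max(),f[:,0].min()],1))
E
```

```text
226
[-3.78075174 -3.69393666 -0.76323796  2.66128519  2.78472582] [-44.94751392 -43.22070482]
-30 36 [ -3.8  -0.6   2.7 -45. ]
-10 42 [ -3.7  -0.6   2.7 -45.6]
10 38 [ -3.8  -0.7   2.8 -44.5]
30 38 [ -3.9  -0.7   2.9 -44.9]
```

```bash
python3 -c "
from g import *
rep();heel_go([.5289,-.0501,.085],95.7,-45);heel_go([.5289,-.0501,.035],95.7,-45)"
```

```text
t 6.23 tcp [529.6 -59.1 207.7] yaw/tilt (np.float64(95.91), array([ 2.000e-02, -4.495e+01, -1.000e-02])) F [ 0.52 -0.69 -5.56] M [1.11 0.02 0.02] gap 0.0828 q [ 0.2   0.32  1.66 -0.81  1.35  0.36]
tcp target [530.1 -61.6 178.1]
shift [1.91 0.02 2.28] rot [ 0.002 -0.001  0.003]
tcp target [530.1 -61.6 128.1]
shift [5.44 0.02 5.82] rot [ 0.002 -0.001  0.003]
```

```bash
python3 -m pendant '[[[0.5,0.02,0.8],[0,0,0.003],0],[[1,0.02,1.4],[0,0,0.003],0],[[1.9,0.02,2.28],[0,0,0.003],0],[[2.4,0.02,2.8],[0,0,0.003],0],[[3,0.02,3.4],[0,0,0.003],0],[[3.6,0.02,4],[0,0,0.003],0],[[4.2,0.02,4.6],[0,0,0.003],0],[[4.8,0.02,5.2],[0,0,0.003],0],[[5.4,0.02,5.8],[0,0,0.003],0],[[5.4,0.02,5.8],[0,0,0.003],0]]';python3 -c "
from g import *
rep();heel_go([.5289,-.0501,.016],95.7,-45)"
```

```text
time: 7.07
tcp_pos: [0.5294, -0.0619, 0.1266]
orientation: [0.619, 0.686, -0.257, 0.283]
wrist_force: [-0.0, -0.5, -7.5]
finger_gap: 0.082
t 7.07 tcp [529.4 -61.9 126.6] yaw/tilt (np.float64(95.79), array([ 4.000e-02, -4.494e+01, -2.000e-02])) F [-0.03 -0.5  -7.45] M [ 1.18  0.11 -0.03] gap 0.0819 q [ 0.19  0.43  1.73 -0.84  1.23  0.49]
tcp target [530.1 -61.6 109.1]
shift [1.25 0.07 1.23] rot [ 0.001 -0.001  0.002]
```

```bash
python3 -m pendant '[[[0.2,0.03,0.2],[0,0,0.002],0],[[0.4,0.05,0.4],[0,0,0.002],0],[[0.6,0.05,0.6],[0,0,0.002],0],[[0.8,0.05,0.8],[0,0,0.002],0],[[0.9,0.05,0.9],[0,0,0.002],0],[[1,0.05,1],[0,0,0.002],0],[[1.1,0.05,1.1],[0,0,0.002],0],[[1.15,0.05,1.15],[0,0,0.002],0],[[1.15,0.05,1.15],[0,0,0.002],0],[[1.15,0.05,1.15],[0,0,0.002],0]]';python3 -c "
from g import *
rep();heel_go([.5289,-.0501,.015],95.7,-45)"
```

```text
time: 7.9
tcp_pos: [0.5299, -0.0618, 0.1103]
orientation: [0.62, 0.685, -0.256, 0.284]
wrist_force: [-1.4, 0.0, -6.1]
finger_gap: 0.084
t 7.9 tcp [529.9 -61.8 110.3] yaw/tilt (np.float64(95.7), array([-4.000e-02, -4.494e+01,  2.000e-02])) F [-1.43  0.01 -6.07] M [ 1.18  0.22 -0.17] gap 0.0843 q [ 0.19  0.45  1.74 -0.85  1.2   0.52]
tcp target [530.1 -61.6 108.1]
shift [0.17 0.02 0.15] rot [ 0.001 -0.001 -0.   ]
```

Still carrying the weight; step down slowly until it is supported.

```bash
python3 -m pendant '[[[0.05,0.02,0.05],[0,0,0],0],[[0.1,0.02,0.1],[0,0,0],0],[[0.15,0.02,0.15],[0,0,0],0],[[0.2,0.02,0.2],[0,0,0],0],[[0.2,0.02,0.2],[0,0,0],0],[[0.2,0.02,0.2],[0,0,0],0],[[0.2,0.02,0.2],[0,0,0],0],[[0.2,0.02,0.2],[0,0,0],0],[[0.2,0.02,0.2],[0,0,0],0],[[0.2,0.02,0.2],[0,0,0],0]]';python3 -c "
from g import *
rep()"
```

```text
time: 8.73
tcp_pos: [0.5303, -0.0617, 0.1092]
orientation: [0.62, 0.685, -0.256, 0.284]
wrist_force: [-8.9, 5.9, 12.3]
finger_gap: 0.078
t 8.73 tcp [530.3 -61.7 109.2] yaw/tilt (np.float64(95.68), array([ -0.11, -45.03,   0.05])) F [-8.94  5.86 12.33] M [-0.43  1.42 -1.24] gap 0.0784 q [ 0.19  0.46  1.74 -0.86  1.2   0.52]
```

```bash
python3 -m pendant '[[[-0.04,-0.04,-0.04],[0,0,0],0],[[-0.08,-0.06,-0.08],[0,0,0],0],[[-0.08,-0.06,-0.08],[0,0,0],0],[[-0.08,-0.06,-0.08],[0,0,0],0.12],[[-0.08,-0.06,-0.08],[0,0,0],0.2],[[-0.08,-0.06,-0.08],[0,0,0],0.3],[[-0.08,-0.06,-0.08],[0,0,0],0.35],[[-0.08,-0.06,-0.08],[0,0,0],0.35],[[-0.08,-0.06,-0.08],[0,0,0],0.35],[[-0.08,-0.06,-0.08],[0,0,0],0.35]]';python3 - <<'E'
from g import *
from m import *
rep()
s=manip.snapshot("top");np.savez("top5.npz",**s);crop(s,(220,170,370,280),"pics/t5.png",5)
E
```

```text
time: 9.57
tcp_pos: [0.5298, -0.0618, 0.1104]
orientation: [0.62, 0.684, -0.256, 0.285]
wrist_force: [-0.6, -0.3, -0.3]
finger_gap: 0.353
t 9.57 tcp [529.8 -61.8 110.4] yaw/tilt (np.float64(95.68), array([ -0.12, -45.03,   0.05])) F [-0.6  -0.34 -0.3 ] M [ 0.37 -0.13 -0.01] gap 0.3533 q [ 0.19  0.45  1.74 -0.85  1.2   0.52]
```

View pics/t5.png

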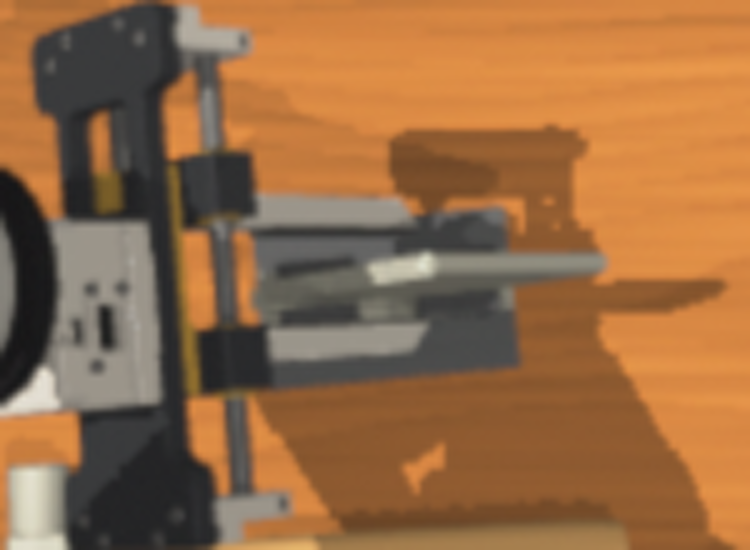

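```bash
python3 -m pendant '[[[0,0,-1],[0,0,0],0.35],[[0,0,-2],[0,0,0],0.35],[[0,0,-3.5],[0,0,0],0.35],[[0,0,-5],[0,0,0],0.4],[[0,0,-6.5],[0,0,0],0.4],[[0,0,-8],[0,0.1,0],0.4],[[-1.5,0,-11],[0,0.2,0],0.4],[[-3,0,-14],[0,0.3,0],0.4],[[-4.5,0,-15],[0,0.4,0],0.4],[[-6,0,-16],[0,0.5,0],0.4]]';python3 - <<'E'
from g import *
from m import *
rep()
for n in("top","side"):
    s=manip.snapshot(n);np.savez(n+"6.npz",**s)
    crop(s,(220,170,370,280) if n=="top" else (240,140,360,260),f"pics/{n}6.png",5)
E
```

```text
time: 10.45
tcp_pos: [0.5227, 0.0105, 0.2693]
orientation: [0.663, 0.735, -0.091, 0.106]
wrist_force: [0.8, 0.5, -0.4]
finger_gap: 0.4
t 10.45 tcp [522.7  10.5 269.3] yaw/tilt (np.float64(95.91), array([ -0.38, -16.08,   0.05])) F [ 0.8   0.52 -0.35] M [ 0.11 -0.03  0.01] gap 0.3996 q [ 0.1   0.19  1.51 -0.28  1.44  0.03]
```

View pics/top6.png

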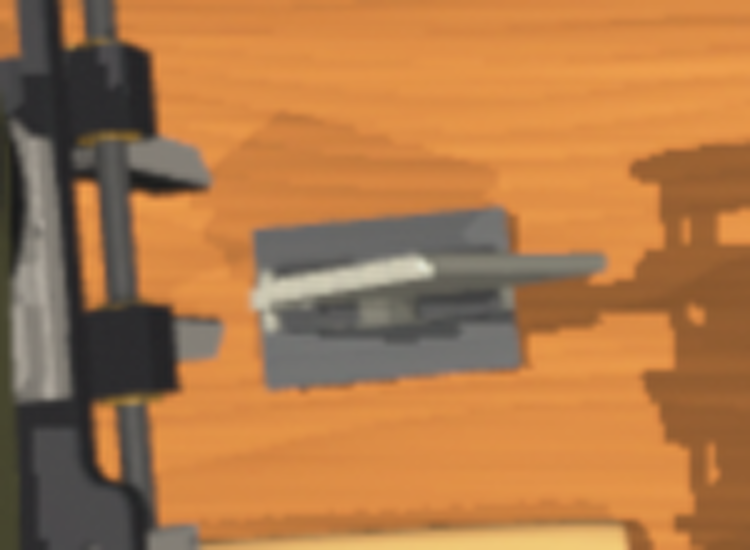

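View pics/side6.png

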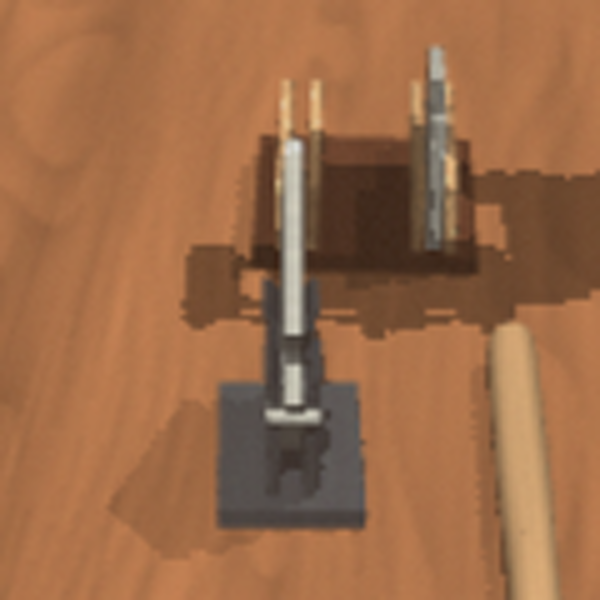

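```bash
cat > die.py <<'E'
from m import *
import sys
def edges(P,y0=-.15,y1=.03):
    d=sel(P,.48,.58,y0,y1,.085,.2)
    return d
if __name__=="__main__":
  for n in("top","side"):
    P=cloud(np.load(n+"6.npz"));d=edges(P)
    print(n,len(d),"max z",d[np.argsort(d[:,2])][-3:].round(4).tolist())
    for y in np.arange(-.145,.02,.01):
        q=d[(abs(d[:,1]-y)<.005)];
        if len(q)<3: continue
        zt=np.percentile(q[:,2]-0*q[:,1],90)
        t=q[q[:,2]>zt-.012]
        print(round(y,3),len(t),"x",np.round([t[:,0].min()*1e3,t[:,0].max()*1e3,(t[:,0].min()+t[:,0].max())*500],1),"z",round(np.median(t[:,2])*1e3,1))
E
python3 die.py
```

```text
top 416 max z [[0.5277, -0.0635, 0.1694], [0.5294, -0.0634, 0.1698], [0.5294, -0.0652, 0.1703]]
-0.135 6 x [533.6 539.3 536.5] z 101.6
-0.125 20 x [532.7 539.2 535.9] z 108.5
-0.115 19 x [531.6 538.3 534.9] z 118.3
-0.105 20 x [529.9 537.2 533.5] z 129.7
-0.095 22 x [529.  536.3 532.7] z 136.8
-0.085 25 x [527.7 535.3 531.5] z 148.8
-0.075 23 x [526.7 534.4 530.6] z 159.2
-0.065 30 x [526.1 533.5 529.8] z 166.5
-0.055 25 x [525.  533.3 529.2] z 158.2
-0.045 29 x [524.  532.5 528.3] z 148.5
-0.035 24 x [522.7 531.4 527.1] z 138.6
-0.025 27 x [521.5 530.3 525.9] z 129.0
-0.015 22 x [521.5 529.1 525.3] z 118.4
-0.005 22 x [520.3 528.  524.1] z 109.1
side 160 max z [[0.5304, -0.0635, 0.1671], [0.5325, -0.0615, 0.168], [0.528, -0.0616, 0.1682]]
-0.075 6 x [535.3 535.9 535.6] z 144.6
-0.065 6 x [528.  532.5 530.2] z 166.2
-0.055 14 x [526.9 532.3 529.6] z 162.1
-0.045 18 x [526.1 531.4 528.7] z 152.7
-0.035 17 x [525.  530.2 527.6] z 142.0
-0.025 18 x [523.9 529.3 526.6] z 132.6
-0.015 18 x [523.2 528.1 525.7] z 121.1
-0.005 18 x [522.  527.4 524.7] z 111.2
0.005 5 x [523.9 526.3 525.1] z 107.3
```

```bash
python3 -c "
from g import *
go([.537,-.16,.28],95.8,25)"
```

```text
shift [-16.43  -0.28   3.82] rot [ 0.011  0.719 -0.003]
```

```bash
python3 -m pendant '[[[-1.5,0,-0.3],[0,0.05,0],0.4],[[-3.5,0,0],[0,0.12,0],0.4],[[-5.5,-0.1,0.5],[0,0.2,0],0.4],[[-7.5,-0.1,1],[0,0.28,0],0.4],[[-9.5,-0.1,1.5],[0,0.36,0],0.4],[[-11.5,-0.2,2],[0.01,0.44,0],0.4],[[-13,-0.2,2.6],[0.01,0.52,0],0.4],[[-14.5,-0.2,3.2],[0.01,0.6,0],0.4],[[-16,-0.3,3.7],[0.01,0.68,0],0.4],[[-16.43,-0.28,3.82],[0.01,0.719,0],0.4]]';python3 - <<'E'
from g import *
rep()
e=np.array([.5340,-.1010,.1338]);zt=pose(95.8,45).apply([0,0,1]);print(zt)
for k in(-60,40): 
    p=e+zt*k/1000;print(np.round(p,4));go(p,95.8,45)
E
```

```text
time: 11.38
tcp_pos: [0.5366, -0.1617, 0.2787]
orientation: [0.656, 0.722, 0.146, -0.163]
wrist_force: [-1.4, -0.2, 0.1]
finger_gap: 0.4
t 11.38 tcp [ 536.6 -161.7  278.7] yaw/tilt (np.float64(95.58), array([ 0.14, 25.32,  0.03])) F [-1.36 -0.19  0.08] M [-0.2  -0.1  -0.01] gap 0.3996 q [-0.53  0.42  1.23  0.36  1.76 -0.61]
[-0.07145759  0.7034869  -0.70710678]
[ 0.5383 -0.1432  0.1762]
shift [-2.74  0.37 10.04] rot [ 0.     0.344 -0.005]
[ 0.5311 -0.0729  0.1055]
shift [ 0.63  0.36 19.45] rot [ 0.     0.344 -0.005]
```

```bash
python3 -m pendant '[[[-0.4,0.1,1],[0,0.05,0],0.4],[[-0.8,0.2,2.2],[0,0.12,0],0.4],[[-1.2,0.3,3.4],[0,0.19,0],0.4],[[-1.6,0.37,4.6],[0,0.26,0],0.4],[[-2,0.37,5.8],[0,0.32,0],0.4],[[-2.4,0.37,7],[0,0.344,0],0.4],[[-2.6,0.37,8.2],[0,0.344,0],0.4],[[-2.74,0.37,9.4],[0,0.344,0],0.4],[[-2.74,0.37,10.04],[0,0.344,-0.005],0.4],[[-2.74,0.37,10.04],[0,0.344,-0.005],0.4]]';python3 - <<'E'
from g import *
from m import *
rep()
e=np.array([.5340,-.1010,.1338]);zt=pose(95.8,45).apply([0,0,1])
for k in(-60,40): go(e+zt*k/1000,95.8,45)
for n in("top","side"):
    s=manip.snapshot(n);np.savez(n+"7.npz",**s)
    crop(s,(260,170,410,280) if n=="top" else (240,140,360,260),f"pics/{n}7.png",5)
E
```

```text
time: 12.22
tcp_pos: [0.5381, -0.142, 0.1755]
orientation: [0.619, 0.686, 0.256, -0.284]
wrist_force: [0.2, -0.4, 0.9]
finger_gap: 0.399
t 12.22 tcp [ 538.1 -142.   175.5] yaw/tilt (np.float64(95.92), array([2.0e-02, 4.5e+01, 1.0e-02])) F [ 0.19 -0.45  0.87] M [-0.32 -0.16  0.02] gap 0.3987 q [-0.6   0.62  1.3   0.58  1.76 -0.76]
shift [-0.04  0.01 -0.14] rot [-0.002 -0.     0.001]
shift [-0.04  0.03  9.86] rot [-0.002 -0.     0.001]
```

View pics/top7.png

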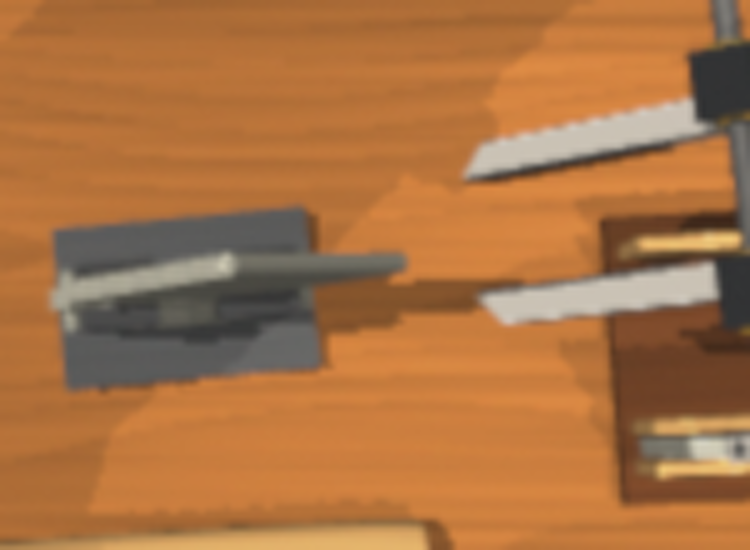

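View pics/side7.png

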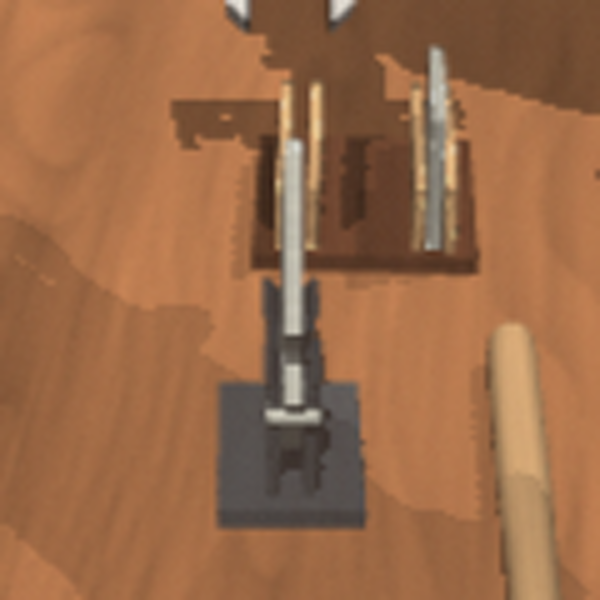

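```bash
python3 -m pendant '[[[0,0.02,1.5],[0,0,0],0.4],[[0,0.03,3],[0,0,0],0.4],[[0,0.03,4.5],[0,0,0],0.4],[[0,0.03,6],[0,0,0],0.4],[[0,0.03,7.3],[0,0,0],0.4],[[0,0.03,8.4],[0,0,0],0.4],[[-0.02,0.03,9.2],[0,0,0],0.4],[[-0.04,0.03,9.86],[0,0,0],0.4],[[-0.04,0.03,9.86],[0,0,0],0.4],[[-0.04,0.03,9.86],[0,0,0],0.3]]' 25;python3 - <<'E'
from g import *
from m import *
rep()
e=np.array([.5340,-.1010,.1338]);zt=pose(95.8,45).apply([0,0,1])
for k in(40,): go(e+zt*k/1000,95.8,45)
for n in("top",):
    s=manip.snapshot(n);np.savez(n+"8.npz",**s)
    crop(s,(260,170,410,280) if n=="top" else (240,140,360,260),f"pics/{n}8.png",5)
E
```

```text
time: 13.15
tcp_pos: [0.5319, -0.0739, 0.1072]
orientation: [0.619, 0.686, 0.257, -0.283]
wrist_force: [0.5, -0.3, -0.4]
finger_gap: 0.359
t 13.15 tcp [531.9 -73.9 107.2] yaw/tilt (np.float64(95.87), array([-8.000e-02,  4.493e+01, -3.000e-02])) F [ 0.45 -0.3  -0.43] M [-0.31 -0.09  0.05] gap 0.3592 q [-0.52  0.62  1.47  0.61  1.57 -0.79]
shift [-0.04 -0.07  0.2 ] rot [0.    0.001 0.002]
```

View pics/top8.png

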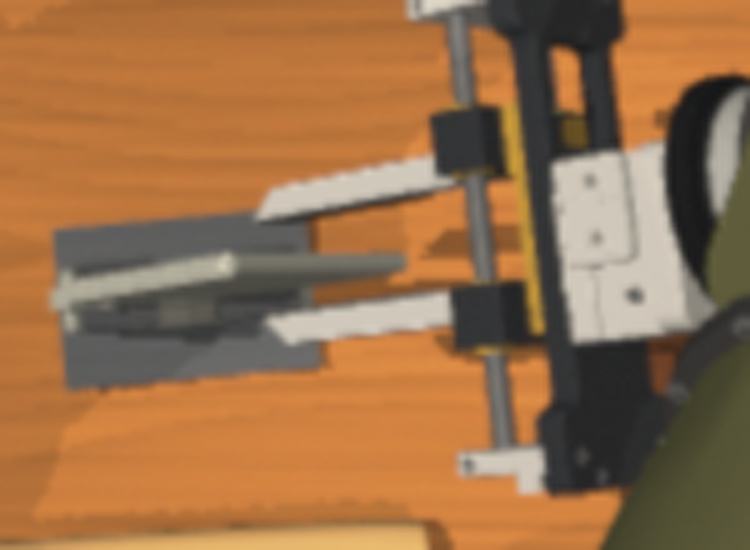

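```bash
python3 -m pendant '[[[-0.04,-0.04,0.2],[0,0,0],0.25],[[-0.04,-0.05,0.2],[0,0,0],0.15],[[-0.04,-0.05,0.2],[0,0,0],0.1],[[-0.04,-0.05,0.2],[0,0,0],0],[[-0.04,-0.05,0.2],[0,0,0],0],[[-0.04,-0.05,0.2],[0,0,0],0],[[-0.04,-0.05,0.2],[0,0,0],0],[[-0.04,-0.05,0.2],[0,0,0],0],[[-0.04,-0.05,0.2],[0,0,0],0],[[-0.04,-0.05,0.2],[0,0,0],0]]' 55;python3 - <<'E'
from g import *
rep()
E
```

```text
time: 14.03
tcp_pos: [0.5313, -0.0733, 0.1058]
orientation: [0.619, 0.686, 0.257, -0.283]
wrist_force: [-4.1, -3.3, 3.6]
finger_gap: 0.081
t 14.03 tcp [531.3 -73.3 105.8] yaw/tilt (np.float64(95.86), array([-9.000e-02,  4.492e+01, -4.000e-02])) F [-4.1  -3.33  3.6 ] M [-0.37  0.7   0.66] gap 0.0808 q [-0.52  0.62  1.48  0.61  1.57 -0.79]
```

```bash
python3 -m pendant '[[[0.2,-0.03,-0.2],[0,0,0],0],[[0.5,-0.03,-0.5],[0,0,0],0],[[1,-0.03,-1],[0,0,0],0],[[1.6,-0.03,-1.6],[0,0,0],0],[[2.4,-0.03,-2.4],[0,0,0],0],[[3.4,0,-3.4],[0,0,0],0],[[4.6,0,-4.6],[0,0,0],0],[[5.8,0,-5.8],[0,0,0],0],[[7,0,-7],[0,0,0],0],[[8.2,0,-8.2],[0,0,0],0]]';python3 - <<'E'
from g import *
from m import *
rep()
for n in("top","side"):
    s=manip.snapshot(n);np.savez(n+"9.npz",**s);cv2.imwrite(f"pics/{n}9.png",s["color"])
E
```

```text
time: 14.87
tcp_pos: [0.531, -0.0731, 0.2239]
orientation: [0.619, 0.687, 0.257, -0.283]
wrist_force: [0.5, 0.5, -5.9]
finger_gap: 0.083
t 14.87 tcp [531.  -73.1 223.9] yaw/tilt (np.float64(95.87), array([-0.14, 44.87, -0.06])) F [ 0.49  0.55 -5.89] M [-1.31 -0.16 -0.03] gap 0.0827 q [-0.52  0.49  1.39  0.62  1.75 -0.66]
```

View pics/side9.png

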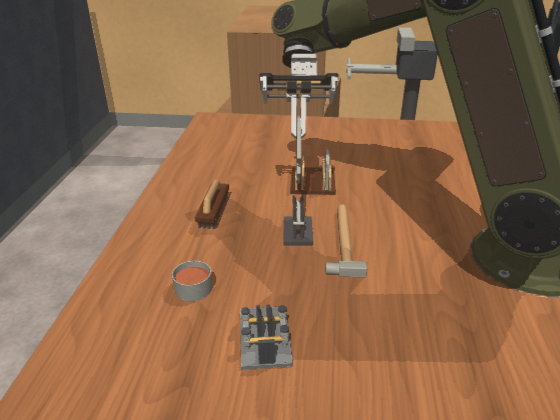

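```bash
python3 -c "
from g import *
go([.5613,.2889,.195],101.2,0)"
```

```text
shift [23.23  6.62 27.34] rot [ 0.042 -0.78  -0.086]
```

```bash
python3 -m pendant '[[[1.2,0.3,1.4],[0,-0.04,0],0],[[3,0.9,3.6],[0.01,-0.1,-0.01],0],[[5.1,1.5,6],[0.01,-0.17,-0.02],0],[[7.4,2.1,8.7],[0.01,-0.25,-0.03],0],[[9.8,2.8,11.5],[0.02,-0.33,-0.04],0],[[12.1,3.4,14.2],[0.02,-0.41,-0.05],0],[[14.4,4.1,17],[0.03,-0.49,-0.05],0],[[16.7,4.8,19.7],[0.03,-0.57,-0.06],0],[[18.8,5.4,22.1],[0.04,-0.65,-0.07],0],[[20.9,6,24.6],[0.04,-0.72,-0.08],0]]';python3 -c "
from g import *
rep();go([.5613,.2889,.195],101.2,0)"
```

```text
time: 15.8
tcp_pos: [0.5581, 0.2547, 0.198]
orientation: [0.636, 0.771, 0.019, -0.021]
wrist_force: [2.2, -0.0, -6.8]
finger_gap: 0.081
t 15.8 tcp [558.1 254.7 198. ] yaw/tilt (np.float64(100.95), array([-0.16,  3.24, -0.  ])) F [ 2.2  -0.02 -6.79] M [-0.17 -0.18  0.02] gap 0.0807 q [0.34 0.43 1.34 0.06 1.36 0.14]
shift [3.27 0.96 0.48] rot [ 0.003 -0.056 -0.004]
```

```bash
python3 -m pendant '[[[1,0.3,0.1],[0,-0.02,0],0],[[2,0.6,0.3],[0,-0.04,0],0],[[2.8,0.85,0.4],[0,-0.056,-0.004],0],[[3.27,0.96,0.48],[0.003,-0.056,-0.004],0],[[3.27,0.96,0.48],[0.003,-0.056,-0.004],0],[[3.27,0.96,0.48],[0.003,-0.056,-0.004],0],[[3.27,0.96,0.48],[0.003,-0.056,-0.004],0],[[3.27,0.96,0.48],[0.003,-0.056,-0.004],0],[[3.27,0.96,0.48],[0.003,-0.056,-0.004],0],[[3.27,0.96,0.48],[0.003,-0.056,-0.004],0]]';python3 - <<'E'
from g import *
from m import *
rep();go([.5613,.2889,.195],101.2,0)
for n in("top","side"):
    s=manip.snapshot(n);np.savez(n+"10.npz",**s)
    crop(s,(60,140,220,260) if n=="top" else (190,220,330,380),f"pics/{n}10.png",4 if n=="top" else 3.75)
E
```

```text
time: 16.63
tcp_pos: [0.5615, 0.2884, 0.1952]
orientation: [0.635, 0.772, 0.0, -0.0]
wrist_force: [0.7, -0.3, -5.8]
finger_gap: 0.079
t 16.63 tcp [561.5 288.4 195.2] yaw/tilt (np.float64(101.14), array([-0.  ,  0.04, -0.  ])) F [ 0.68 -0.31 -5.83] M [-0.06 -0.14  0.01] gap 0.0791 q [0.42 0.48 1.27 0.   1.39 0.22]
shift [ 0.05 -0.01  0.02] rot [ 0.    -0.001 -0.001]
```

View pics/top10.png

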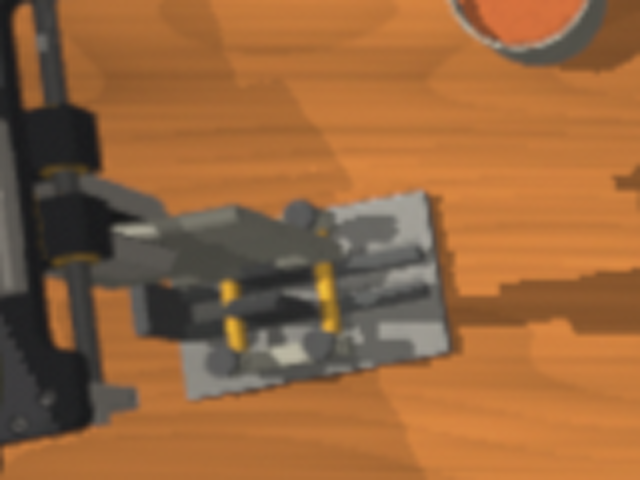

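View pics/side10.png

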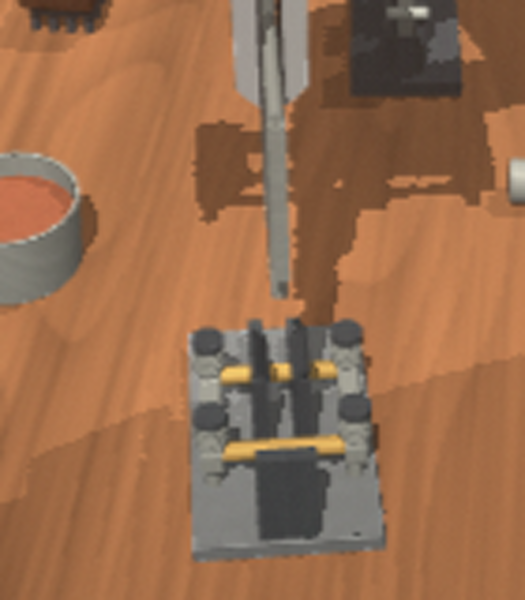

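```bash
python3 - <<'E'
from g import *
from m import *
st,c,r=cur();M=pose(101.2,0)
for n in("top","side"):
    P=cloud(np.load(n+"10.npz"));d=P.reshape(-1,3);d=d[~np.isnan(d[:,0])]
    q=M.inv().apply(d-c)*1000
    def rg(nm,m):
        e=q[m];print(n,nm,len(e),[np.round(np.percentile(e[:,i],[2,25,50,75,98]),1).tolist() for i in range(3)] if len(e) else 0)
    rg("die",(abs(q[:,1])<9)&(q[:,2]>-10)&(q[:,2]<90)&(abs(q[:,0])<70))
    rg("die lower edge",(abs(q[:,1])<9)&(q[:,2]>0)&(q[:,2]<50)&(abs(q[:,0]-50)<12))
    zz=d[:,2]*1000;t=(zz>55)&(zz<75)&(abs(q[:,0]-13)<30)
    rg("cheekY+",t&(q[:,1]>0)&(q[:,1]<20));rg("cheekY-",t&(q[:,1]<0)&(q[:,1]>-20))
    t=(zz>50)&(zz<70)&(q[:,0]>55)&(q[:,0]<95)&(abs(q[:,1])<25);rg("stop",t)
    p=(zz>28)&(zz<36)&(abs(q[:,1])<26)&(abs(q[:,1])>14);rg("pin-",p&(q[:,0]<5)&(q[:,0]>-25));rg("pin+",p&(q[:,0]>25)&(q[:,0]<55))
E
```

```text
top die 456 [[-48.1, -42.5, -22.2, 3.4, 46.2], [-4.9, -4.6, -4.4, -4.0, 2.5], [-8.0, 16.1, 37.1, 54.0, 79.9]]
top die lower edge 27 [[38.2, 39.7, 43.1, 46.3, 49.9], [-4.9, -4.6, -4.5, -4.4, -4.1], [4.3, 25.2, 36.1, 45.0, 49.7]]
top cheekY+ 30 [[3.3, 7.2, 12.7, 18.4, 24.9], [5.3, 6.2, 7.1, 8.6, 9.9], [125.8, 128.8, 130.4, 131.7, 139.1]]
top cheekY- 83 [[2.4, 7.4, 15.4, 23.5, 30.5], [-14.0, -13.1, -11.0, -7.9, -5.1], [122.8, 126.3, 129.7, 133.5, 139.6]]
top stop 79 [[71.8, 72.8, 74.1, 77.2, 79.7], [-13.8, -8.4, -1.7, 5.5, 11.8], [131.1, 133.3, 134.4, 138.3, 144.5]]
top pin- 22 [[-12.1, -10.6, -9.5, -7.8, -4.8], [-24.7, -22.4, -20.1, -18.1, -15.6], [159.4, 161.1, 162.6, 163.4, 166.5]]
top pin+ 24 [[37.2, 39.1, 41.3, 42.6, 46.0], [-24.9, -21.9, -19.4, -16.6, -14.5], [159.6, 161.1, 162.2, 162.9, 166.3]]
side die 221 [[-32.4, 32.9, 51.8, 53.1, 54.1], [-3.4, -1.4, 1.5, 3.9, 4.4], [-7.0, 9.4, 28.3, 46.9, 80.2]]
side die lower edge 122 [[47.9, 51.8, 52.7, 53.3, 54.1], [-3.5, -1.7, 0.3, 2.2, 4.4], [0.9, 10.4, 22.8, 36.0, 48.0]]
side cheekY+ 80 [[7.7, 15.2, 24.4, 32.0, 35.3], [6.4, 8.8, 11.3, 13.4, 15.2], [123.5, 126.0, 129.1, 131.1, 137.6]]
side cheekY- 83 [[6.2, 15.6, 26.3, 32.3, 35.7], [-12.7, -10.8, -8.8, -6.5, -4.0], [123.4, 125.7, 128.7, 131.4, 138.7]]
side stop 138 [[75.2, 80.4, 81.8, 82.9, 84.3], [-12.5, -5.8, 0.9, 7.9, 14.5], [131.6, 133.2, 135.2, 139.8, 144.8]]
side pin- 55 [[-8.2, -4.5, -2.4, -0.6, 0.1], [-25.7, -21.1, -16.3, 19.0, 24.6], [159.6, 161.3, 162.3, 163.8, 166.4]]
side pin+ 64 [[34.1, 45.1, 47.4, 49.1, 50.6], [-25.5, -19.9, 0.1, 19.0, 24.5], [159.4, 161.2, 162.3, 163.6, 166.1]]
```

```bash
python3 -m pendant '[[[0.05,0.03,0.8],[0,0,0],0],[[0.05,0.03,1.8],[0,0,0],0],[[0.05,0.03,2.8],[0,0,0],0],[[0.05,0.03,3.6],[0,0,0],0],[[0.05,0.03,4.3],[0,0,0],0],[[0.05,0.03,5],[0,0,0],0],[[0.05,0.03,5.5],[0,0,0],0],[[0.05,0.03,6],[0,0,0],0],[[0.05,0.03,6.3],[0,0,0],0],[[0.05,0.03,6.3],[0,0,0],0]]';python3 -c "
from g import *
rep();go([.5616,.2890,.0925],101.2,0)"
```

```text
time: 17.57
tcp_pos: [0.5614, 0.2891, 0.1314]
orientation: [0.635, 0.773, -0.0, -0.0]
wrist_force: [-0.6, -0.2, -5.6]
finger_gap: 0.082
t 17.57 tcp [561.4 289.1 131.4] yaw/tilt (np.float64(101.16), array([0.05, 0.02, 0.  ])) F [-0.64 -0.2  -5.6 ] M [-0.06 -0.08  0.01] gap 0.0821 q [0.42 0.53 1.34 0.   1.27 0.22]
shift [-0.02  0.02  3.89] rot [-0.001 -0.    -0.001]
```

```bash
python3 -m pendant '[[[0,0.02,0.4],[0,0,0],0],[[0,0.02,0.8],[0,0,0],0],[[0,0.02,1.2],[0,0,0],0],[[0,0.02,1.5],[0,0,0],0],[[0,0.02,1.7],[0,0,0],0],[[0,0.02,1.75],[0,0,0],0],[[0,0.02,1.8],[0,0,0],0],[[0,0.02,1.8],[0,0,0],0],[[0,0.02,1.8],[0,0,0],0],[[0,0.02,1.8],[0,0,0],0]]';python3 - <<'E'
from g import *
from m import *
rep()
for n in("side",):
    s=manip.snapshot(n);np.savez(n+"11.npz",**s)
    crop(s,(190,220,330,380),f"pics/{n}11.png",3.75)
E
```

```text
time: 18.4
tcp_pos: [0.5616, 0.2892, 0.1136]
orientation: [0.635, 0.772, -0.0, -0.0]
wrist_force: [1.2, 0.0, -5.9]
finger_gap: 0.081
t 18.4 tcp [561.6 289.2 113.6] yaw/tilt (np.float64(101.16), array([0.03, 0.03, 0.  ])) F [ 1.2   0.01 -5.93] M [-0.05 -0.1  -0.03] gap 0.0806 q [0.42 0.55 1.36 0.   1.23 0.22]
```

View pics/side11.png

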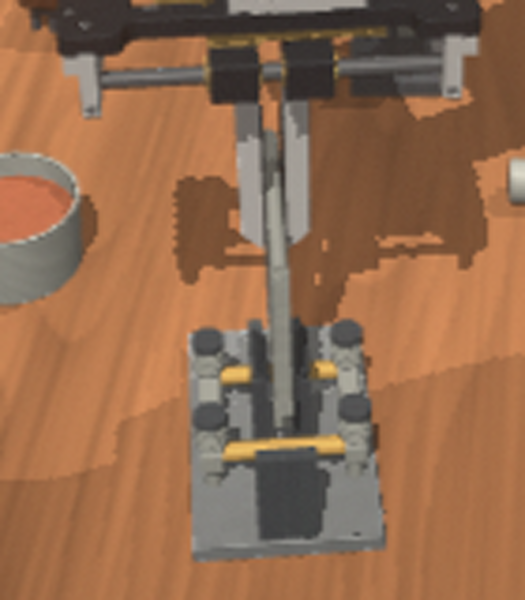

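```bash
python3 -m pendant '[[[0,0,0.1],[0,0,0],0],[[0,0,0.2],[0,0,0],0],[[0,0,0.25],[0,0,0],0],[[0,0,0.3],[0,0,0],0],[[0,0,0.3],[0,0,0],0],[[0,0,0.3],[0,0,0],0],[[0,0,0.3],[0,0,0],0],[[0,0,0.3],[0,0,0],0],[[0,0,0.3],[0,0,0],0],[[0,0,0.3],[0,0,0],0]]';python3 -c "
from g import *
rep()"
```

```text
time: 19.28
tcp_pos: [0.5616, 0.2892, 0.1106]
orientation: [0.635, 0.772, -0.0, -0.0]
wrist_force: [0.4, 0.3, -5.8]
finger_gap: 0.082
t 19.28 tcp [561.6 289.2 110.6] yaw/tilt (np.float64(101.15), array([0.03, 0.03, 0.  ])) F [ 0.44  0.27 -5.79] M [-0.03 -0.05  0.  ] gap 0.0822 q [0.42 0.55 1.36 0.   1.23 0.22]
```

Free between the pins. Down to just above the floor.

```bash
python3 -m pendant '[[[0,0,0.3],[0,0,0],0],[[0,0,0.6],[0,0,0],0],[[0,0,0.9],[0,0,0],0],[[0,0,1.2],[0,0,0],0],[[0,0,1.5],[0,0,0],0],[[0,0,1.7],[0,0,0],0],[[0,0,1.85],[0,0,0],0],[[0,0,1.9],[0,0,0],0],[[0,0,1.9],[0,0,0],0],[[0,0,1.9],[0,0,0],0]]';python3 -c "
from g import *
rep()"
```

```text
time: 20.12
tcp_pos: [0.5617, 0.2893, 0.092]
orientation: [0.635, 0.773, 0.0, -0.0]
wrist_force: [-0.8, 0.2, -2.1]
finger_gap: 0.084
t 20.12 tcp [561.7 289.3  92. ] yaw/tilt (np.float64(101.16), array([0.  , 0.04, 0.  ])) F [-0.78  0.18 -2.14] M [ 0.01  0.21 -0.07] gap 0.0845 q [0.42 0.57 1.38 0.   1.19 0.22]
```

```bash
python3 -m pendant '[[[0,0,-0.08],[0,0,0],0],[[0.2,0,-0.08],[0,0,0],0],[[0.5,0,-0.08],[0,0,0],0],[[0.8,0,-0.08],[0,0,0],0],[[1.1,0,-0.08],[0,0,0],0],[[1.4,0,-0.08],[0,0,0],0],[[1.65,0,-0.08],[0,0,0],0],[[1.8,0,-0.08],[0,0,0],0],[[1.8,0,-0.08],[0,0,0],0],[[1.8,0,-0.08],[0,0,0],0]]';python3 -c "
from g import *
rep()"
```

```text
time: 20.95
tcp_pos: [0.5582, 0.307, 0.0928]
orientation: [0.635, 0.773, 0.0, -0.0]
wrist_force: [0.4, 0.1, -5.0]
finger_gap: 0.084
t 20.95 tcp [558.2 307.   92.8] yaw/tilt (np.float64(101.17), array([0.01, 0.03, 0.  ])) F [ 0.4   0.14 -5.03] M [ 0.   -0.17  0.02] gap 0.0838 q [0.45 0.58 1.36 0.   1.2  0.25]
```

Creep on towards the stop.

```bash
python3 -m pendant '[[[0.05,0,0],[0,0,0],0],[[0.1,0,0],[0,0,0],0],[[0.15,0,0],[0,0,0],0],[[0.2,0,0],[0,0,0],0],[[0.25,0,0],[0,0,0],0],[[0.3,0,0],[0,0,0],0],[[0.3,0,0],[0,0,0],0],[[0.3,0,0],[0,0,0],0],[[0.3,0,0],[0,0,0],0],[[0.3,0,0],[0,0,0],0]]';python3 -c "
from g import *
rep()"
```

```text
time: 21.78
tcp_pos: [0.5576, 0.3099, 0.0927]
orientation: [0.635, 0.773, 0.0, -0.0]
wrist_force: [-1.4, 0.8, -5.5]
finger_gap: 0.081
t 21.78 tcp [557.6 309.9  92.7] yaw/tilt (np.float64(101.16), array([0.01, 0.04, 0.  ])) F [-1.41  0.84 -5.51] M [-0.04 -0.11  0.03] gap 0.0806 q [0.45 0.59 1.36 0.   1.2  0.25]
```

```bash
python3 -m pendant '[[[0.05,0,0],[0,0,0],0],[[0.1,0,0],[0,0,0],0],[[0.15,0,0],[0,0,0],0],[[0.15,0,0],[0,0,0],0],[[0.15,0,0],[0,0,0],0],[[0.15,0,0],[0,0,0],0],[[0.15,0,0],[0,0,0],0],[[0.15,0,0],[0,0,0],0],[[0.15,0,0],[0,0,0],0],[[0.15,0,0],[0,0,0],0]]';python3 -c "
from g import *
rep()"
```

```text
time: 22.62
tcp_pos: [0.5574, 0.3112, 0.0929]
orientation: [0.635, 0.773, 0.0, -0.0]
wrist_force: [0.9, -5.6, -3.1]
finger_gap: 0.082
t 22.62 tcp [557.4 311.2  92.9] yaw/tilt (np.float64(101.16), array([0.  , 0.01, 0.  ])) F [ 0.95 -5.63 -3.12] M [-1.17 -0.19 -0.03] gap 0.0817 q [0.45 0.59 1.35 0.   1.2  0.26]
```

```bash
python3 -m pendant '[[[-0.05,0,0],[0,0,0],0],[[-0.08,0,0],[0,0,0],0],[[-0.08,0,-0.05],[0,0,0],0],[[-0.08,0,-0.1],[0,0,0],0],[[-0.08,0,-0.15],[0,0,0],0],[[-0.08,0,-0.2],[0,0,0],0],[[-0.08,0,-0.25],[0,0,0],0],[[-0.08,0,-0.3],[0,0,0],0],[[-0.08,0,-0.3],[0,0,0],0],[[-0.08,0,-0.3],[0,0,0],0]]' 58;python3 -c "
from g import *
rep()"
```

```text
time: 23.45
tcp_pos: [0.5575, 0.3104, 0.0956]
orientation: [0.635, 0.773, -0.0, -0.0]
wrist_force: [0.0, 1.7, -9.7]
finger_gap: 0.079
t 23.45 tcp [557.5 310.4  95.6] yaw/tilt (np.float64(101.16), array([0.02, 0.02, 0.  ])) F [ 0.04  1.65 -9.65] M [ 0.24 -0.27 -0.05] gap 0.0792 q [0.45 0.58 1.35 0.   1.21 0.26]
```

```bash
python3 -m pendant '[[[0,0,-0.03],[0,0,0],0],[[0,0,-0.06],[0,0,0],0],[[0,0,-0.09],[0,0,0],0],[[0,0,-0.12],[0,0,0],0],[[0,0,-0.15],[0,0,0],0],[[0,0,-0.15],[0,0,0],0],[[0,0,-0.15],[0,0,0],0],[[0,0,-0.15],[0,0,0],0],[[0,0,-0.15],[0,0,0],0],[[0,0,-0.15],[0,0,0],0]]';python3 -c "
from g import *
rep()"
```

```text
time: 24.28
tcp_pos: [0.5574, 0.3104, 0.0969]
orientation: [0.635, 0.773, -0.0, -0.0]
wrist_force: [2.5, 1.0, -17.9]
finger_gap: 0.084
t 24.28 tcp [557.4 310.4  96.9] yaw/tilt (np.float64(101.16), array([0.04, 0.01, 0.  ])) F [  2.49   0.96 -17.86] M [ 0.37 -0.56  0.04] gap 0.0843 q [0.45 0.58 1.35 0.   1.21 0.26]
```

```bash
python3 -m pendant '[[[0,0,-0.02],[0,0,0],0],[[0,0,-0.04],[0,0,0],0],[[0,0,-0.04],[0,0,0],0],[[0,0,-0.04],[0,0,0],0],[[0,0,-0.04],[0,0,0],0],[[0,0,-0.04],[0,0,0],0],[[0,0,-0.04],[0,0,0],0],[[0,0,-0.04],[0,0,0],0],[[0,0,-0.04],[0,0,0],0],[[0,0,-0.04],[0,0,0],0]]';python3 -c "
from g import *
rep()
s=manip.state()
for i in range(3):
    manip.snapshot('side');print(manip.state()['wrist_force'])"
```

```text
time: 25.12
tcp_pos: [0.5573, 0.3104, 0.0972]
orientation: [0.635, 0.773, -0.0, -0.0]
wrist_force: [2.3, 1.4, -18.5]
finger_gap: 0.082
t 25.12 tcp [557.3 310.4  97.2] yaw/tilt (np.float64(101.16), array([0.05, 0.01, 0.  ])) F [  2.31   1.44 -18.47] M [ 0.39 -0.64 -0.04] gap 0.0825 q [0.45 0.58 1.35 0.   1.21 0.26]
[  2.99915195   1.32625507 -18.40208235]
[  2.01492164   2.41346839 -18.49578804]
[  1.33482672   1.85285716 -18.20832043]
```

```bash
python3 -m pendant '[[[0,0,-0.03],[0,0,0],0],[[0,0,-0.06],[0,0,0],0],[[0,0,-0.06],[0,0,0],0],[[0,0,-0.06],[0,0,0],0],[[0,0,-0.06],[0,0,0],0],[[0,0,-0.06],[0,0,0],0],[[0,0,-0.06],[0,0,0],0],[[0,0,-0.06],[0,0,0],0],[[0,0,-0.06],[0,0,0],0],[[0,0,-0.06],[0,0,0],0]]';python3 -c "
from g import *
rep()
for i in range(3):
    manip.snapshot('side');print(manip.state()['wrist_force'])"
```

```text
time: 26.1
tcp_pos: [0.5573, 0.3103, 0.0977]
orientation: [0.635, 0.773, -0.0, -0.0]
wrist_force: [2.3, 2.5, -21.7]
finger_gap: 0.083
t 26.1 tcp [557.3 310.3  97.7] yaw/tilt (np.float64(101.16), array([0.06, 0.01, 0.  ])) F [  2.27   2.49 -21.72] M [ 0.45 -0.73  0.02] gap 0.0831 q [0.45 0.58 1.35 0.   1.21 0.26]
[  1.46164127   2.589374   -21.43599478]
[  1.90016203   1.28326894 -21.66805729]
[  2.24324304   1.67315283 -21.414963  ]
```

```bash
python3 -m pendant '[[[0,0,-0.01],[0,0,0],0],[[0,0,-0.01],[0,0,0],0],[[0,0,-0.01],[0,0,0],0],[[0,0,-0.01],[0,0,0],0],[[0,0,-0.01],[0,0,0],0],[[0,0,-0.01],[0,0,0],0],[[0,0,-0.01],[0,0,0],0],[[0,0,-0.01],[0,0,0],0],[[0,0,-0.01],[0,0,0],0],[[0,0,-0.01],[0,0,0],0]]';python3 - <<'E'
from g import *
from m import *
rep()
s=manip.snapshot("side");crop(s,(190,220,330,380),"pics/side12.png",3.75)
E
```

```text
time: 27.08
tcp_pos: [0.5573, 0.3103, 0.0978]
orientation: [0.635, 0.773, -0.0, -0.0]
wrist_force: [2.5, 1.1, -22.2]
finger_gap: 0.082
t 27.08 tcp [557.3 310.3  97.8] yaw/tilt (np.float64(101.16), array([0.06, 0.01, 0.  ])) F [  2.52   1.09 -22.16] M [ 0.4  -0.77 -0.  ] gap 0.0821 q [0.45 0.58 1.35 0.   1.21 0.26]
```

View pics/side12.png

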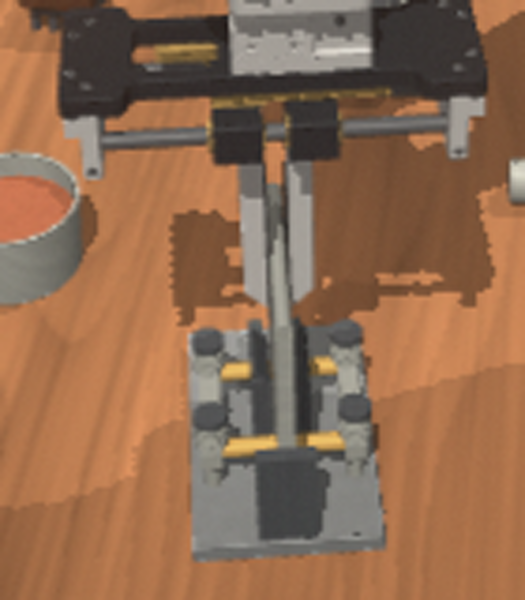

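```bash
python3 -m pendant '[[[0,0,0.05],[0,0,0],0],[[0,0,0.12],[0,0,0],0],[[0,0,0.2],[0,0,0],0],[[0,0,0.28],[0,0,0],0],[[0,0,0.36],[0,0,0],0],[[0,0,0.44],[0,0,0],0],[[0,0,0.52],[0,0,0],0],[[0,0,0.57],[0,0,0],0],[[0,0,0.57],[0,0,0],0],[[0,0,0.57],[0,0,0],0]]';python3 -c "
from g import *
rep()"
```

```text
time: 27.97
tcp_pos: [0.5574, 0.3104, 0.0924]
orientation: [0.635, 0.773, -0.0, -0.0]
wrist_force: [0.5, -0.1, -6.7]
finger_gap: 0.078
t 27.97 tcp [557.4 310.4  92.4] yaw/tilt (np.float64(101.16), array([0.04, 0.01, 0.  ])) F [ 0.48 -0.1  -6.73] M [-0.06 -0.09  0.01] gap 0.0776 q [0.45 0.59 1.35 0.   1.2  0.26]
```

```bash
python3 -m pendant '[[[0,0,0.03],[0,0,0],0],[[0,0,0.06],[0,0,0],0],[[0,0,0.06],[0,0,0],0],[[0,0,0.06],[0,0,0],0],[[0,0,0.06],[0,0,0],0],[[0,0,0.06],[0,0,0],0],[[0,0,0.06],[0,0,0],0],[[0,0,0.06],[0,0,0],0],[[0,0,0.06],[0,0,0],0],[[0,0,0.06],[0,0,0],0]]';python3 -c "
from g import *
rep()"
```

```text
time: 28.8
tcp_pos: [0.5575, 0.3104, 0.092]
orientation: [0.635, 0.773, -0.0, -0.0]
wrist_force: [-0.2, 0.6, -2.7]
finger_gap: 0.079
t 28.8 tcp [557.5 310.4  92. ] yaw/tilt (np.float64(101.16), array([0.02, 0.02, 0.  ])) F [-0.25  0.62 -2.74] M [ 0.1  -0.11  0.  ] gap 0.0788 q [0.45 0.59 1.36 0.   1.2  0.26]
```

Floor reached at the same height as before (92.0), so no slip in the grip. Press a touch more, then open.

```bash
python3 -m pendant '[[[0,0,0.04],[0,0,0],0],[[0,0,0.04],[0,0,0],0],[[0,0,0.04],[0,0,0],0.1],[[0,0,0.03],[0,0,0],0.14],[[0,0,0.03],[0,0,0],0.2],[[0,0,0.03],[0,0,0],0.25],[[0,0,0.03],[0,0,0],0.3],[[0,0,0.03],[0,0,0],0.35],[[0,0,0.03],[0,0,0],0.35],[[0,0,0.03],[0,0,0],0.35]]' 20;python3 -m pendant '[[[0,0,-0.5],[0,0,0],0.35],[[0,0,-1.5],[0,0,0],0.35],[[0,0,-2.5],[0,0,0],0.35],[[0,0,-4],[0,0,0],0.35],[[0,0,-6],[0,0,0],0.35],[[0,0,-8],[0,0,0],0.35],[[0,0,-10],[0,0,0],0.35],[[0,0,-12],[0,0,0],0.35],[[0,0,-14],[0,0,0],0.35],[[0,0,-15],[0,0,0],0.35]]'; python3 - <<'E'
from g import *
from m import *
rep()
for n in("top","side"):
    s=manip.snapshot(n);np.savez(n+"13.npz",**s)
    crop(s,(60,140,220,260) if n=="top" else (190,220,330,380),f"pics/{n}13.png",4 if n=="top" else 3.75)
E
```

```text
time: 29.63
tcp_pos: [0.5575, 0.3104, 0.0917]
orientation: [0.635, 0.773, -0.0, -0.0]
wrist_force: [-0.6, 0.1, -0.5]
finger_gap: 0.352
time: 30.47
tcp_pos: [0.558, 0.3106, 0.2457]
orientation: [0.635, 0.773, 0.002, 0.001]
wrist_force: [0.0, 0.4, 1.2]
finger_gap: 0.348
t 30.47 tcp [558.  310.6 245.7] yaw/tilt (np.float64(101.16), array([-0.23,  0.08, -0.  ])) F [0.05 0.42 1.18] M [-0.02 -0.08 -0.02] gap 0.3477 q [0.45 0.47 1.17 0.   1.5  0.26]
```

View pics/top13.png

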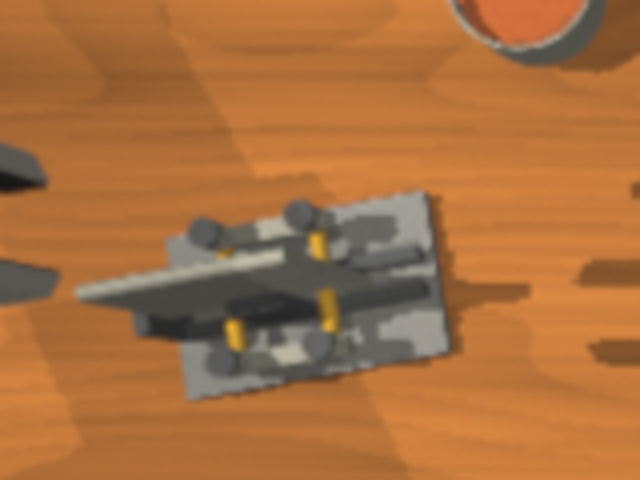

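View pics/side13.png

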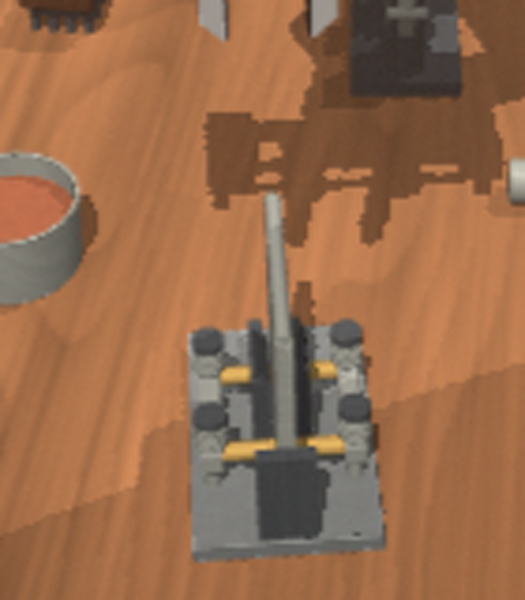

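```bash
python3 - <<'E'
from m import *
a=np.radians(11.2);R=np.array([[np.cos(a),-np.sin(a)],[np.sin(a),np.cos(a)]])
for n,o in(("top",[.5582,.3017]),("side",[.5598,.3055])):
    d=cloud(np.load(n+"13.npz")).reshape(-1,3);d=d[~np.isnan(d[:,0])].copy();d[:,:2]=(d[:,:2]-o)@R;d*=1000
    m=(abs(d[:,0])<15)&(abs(d[:,1])<75)&(d[:,2]>75)&(d[:,2]<140);e=d[m]
    t=e[e[:,2]>125];print(n,"top",len(t),np.round(np.percentile(t,[2,50,98],axis=0),1).tolist())
    f=e[e[:,1]>52]
    for z in(80,90,100,110,120):
        g=f[(abs(f[:,2]-z)<5)]
        if len(g)>2:print(z,np.round([g[:,0].min(),g[:,0].max(),np.median(g[:,1])],1))
    face=e[(e[:,1]<50)&(e[:,2]<122)]
    if len(face)>50:
        A=np.c_[face[:,1],face[:,2],np.ones(len(face))];c=np.linalg.lstsq(A,face[:,0],rcond=None)[0];print("face dx/dz",c[1],"dx/dy",c[0])
E
```

```text
top top 231 [[-3.6, -38.4, 125.4], [-0.3, 9.7, 129.0], [3.9, 56.7, 131.6]]
80 [-3.6 -3.2 53.8]
90 [-3.8 -3.4 57. ]
110 [-3.6 -3.2 57.5]
120 [-4.  -3.6 52.4]
face dx/dz 0.004951709593469845 dx/dy -0.03081632418796276
side top 192 [[-4.8, -37.1, 125.7], [-0.9, 16.7, 129.3], [2.8, 58.6, 132.0]]
80 [-5.1  1.8 57.5]
90 [-3.8  2.9 57.7]
100 [-3.8  3.  57.8]
110 [-4.1  2.7 57.5]
120 [-4.2  2.5 57.9]
```

```bash
python3 -c "
from cell import manip
print(manip.sign_off(), manip.state()['time'])"
```

```text
the job is handed in; nothing more can be done
the job is handed in; nothing more can be done
```

I lifted the die out of the rack, stood it on its heel in the V rest and let go. I then regripped it by the working edge and stood it in the holder with its hooks under the pins. I felt it touch the end stop at about 6 N and tugged it up. The pull beyond its own weight rose from about 12 N to 16.5 N, with roughly a second at 15 to 16.5 N. I lowered it, let go and handed the job in at about 30.5 s; no verdict came back.

**Last checks on the die, after letting go:**
- **Height and lean:** the top edge is at 130 mm, as expected for feet on the slot floor. It leans by about 0.005 rad.
- **Position:** the origin is about 7.5 mm to +y of the holder's, and within about 1 mm of the slot's middle.
- **Robot:** the gripper is about 10 cm above the die and touches nothing. No slip showed in the grip, because the feet met the floor at the same height before and after the tug.

**What disagreed or was not measured:**
- **Gripper length:** the fingertips sat about 30 mm further back along the tool than the description says. I worked with that offset, and the contact heights agreed with it.
- **Side camera:** it read about 3 to 4 mm high in y compared with the top camera and the arm, so I used the top camera for y.
- **Holder centre:** the pins and cheeks lie about 3.4 mm to +y of the visible base's centre, so I took the holder's position from them.
- **Bystanders:** I did not measure the spare plate, tin, brush and hammer at the end. No move was made against them, and they looked unmoved where they appeared in the pictures.

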